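Fit the hopper of a tube labeller and load it with sample tubes

ROBOT

A 6-joint arm with a two-finger parallel gripper is mounted at the origin on a cart in front of the work surface, level with it; the furniture and walls round the work are solid. World frame = base frame: x ahead of the robot, y to its left, z up, the work surface at z = 0. Lengths are in mm, angles in rad, forces in N, time in s.
With the tool pointing down it reaches from about 250 to 800 mm from the base axis. Payload 8.5 kg.
Tool frame: the origin (TCP) lies midway between the tips of the shut fingers; the grasp point (between the pads) lies 19 mm behind it; z points along the fingers, y is the direction in which the jaws open and shut (so a half turn about z gives the same grasp; the last joint's range is limited). The gripper opens to 85 mm and grips with 20 to 120 N. Pads are 22 mm wide; open, the fingers measure 114 mm over their backs; the gripper's body (76 mm by 85 mm) begins 54 mm behind the grasp point. The pads swing forward as they close: fully open they stand 13 mm farther back than shut.
Start: joints at [-1.214, 0.238, -0.013, 1.319, 0, 1.571], TCP at [183.354, -491.895, 231.276] pointing down, gripper open.
Joint ranges: [-2.66, 2.66], [-1.03, 1.9], [-1.14, 1.46], [-1.82, 2.27], [-1.45, 1.34], [-3.14, 3.14]. Speed limits (rad/s): [2.22, 2.22, 2.79, 3.14, 3.14, 3.14].

INTERFACE

Orientations are given as a 3x3 rotation matrix whose columns are the frame's x, y, z axes.
In Python, from workcell import bot gives the robot as it stands.
- The arm moves only by the tool arm_command, never from a script. Its argument "plan" is a list of rows, each a list of 3 entries, a list of its own where there are three numbers: the shift along the tool's x, y, z in mm, then the turn, a rotation vector about the tool's x, y, z in degrees, then the opening, from 0 (shut) to 1 (fully open). In form: [[[tx, ty, tz], [rx, ry, rz], hand], ...]. A call has 1 to 8 rows; each row is the pose to reach, as a shift and turn from the pose commanded when the call began, along the tool's axes at that moment; what a row does not reach only later rows make up. A row lasts 1/8 s, in which the tool goes at most 62.5 mm and 10.7 degrees, less where a joint would pass 70% of its speed; a pose out of reach is approached as far as the arm can. A call with a gripper value outside its range is refused whole. The fingers move at their own pace and stop on an object; "force" is the grip in N (left out, the last holds). Time passes only in rows, so rows that repeat a pose let the fingers close. It gives the time, the measured TCP pose, the force and the opening at its end, in the units of the state.
- bot.state(): the state, without advancing time (a new reading comes with each control period).
- bot.grab_frame(name): name is "scene" or "top" or "wrist"; returns (picture, depth): 480x640x3 uint8, red, green, blue; 480x640 float32, mm along the optical axis (not along the pixel's ray), 0 where there is no reading.
- bot.camera_params(name): a dict with "mtx" (3x3 intrinsics, pixels), "R" (3x3) and "t" (3): a world point X has camera coordinates R X + t; the wrist camera has in their place "T_tool_cam" (4x4, takes a point from camera to tool coordinates, whose origin is the TCP and whose axes are the flange's). Camera axes: x right, y down, z forward; pixel columns grow to the right and rows downward; lengths in mm; the calibration is good to about 2 mm. A picture is of the moment at which its call begins: read the wrist's pose just before it. camera_params takes no time and is no camera call.
- bot.hand_in(): hands the job in, once; it reports no verdict.
Trained networks look in the newest picture that a camera, given by its name, has taken for a name from the list of things; names that differ only in an ending like _2 or _b are one class to them, and where a whole thing is asked for, a point or a joint stands for the part that bears it (a point fixed in the world has none). Each returns a list of dicts, best first, with "score" (0 to 1); they miss things now and then, are a little off and sometimes report something else, mostly with a low value. They report only what shows in the picture. A call takes as long as a camera call. They do not tell look-alikes from the thing itself.
- bot.boxes_of(camera, query): "extent" ([left, top, width, height] in pixels, round what is visible of it).
- bot.outline_of(camera, query): "mask" (480x640 bool, what is visible of it) and "extent" ([left, top, width, height] in pixels, round what is visible of it).
The state is a dict: "time_s": time; "qpos": joint angles; "joint_velocities": joint speeds; "joint_torque": joint torques, N m; "tool_pos": TCP position; "ee_rot": TCP orientation; "ft_force": force on the tool from outside, world axes, zero at the start; "wrist_torque": the same for the moment, N m; "grip_width": finger opening in mm.
Only numpy, scipy, OpenCV 4.12 (cv2) and the standard library are available. Lean on these libraries where they do the work, as an engineer would, in place of code of your own. Each camera call takes 0.05 s, during which the arm holds its last target. There are 200 camera calls.

TASK

Set up the tube labeller for a run: take the dust plug out of its socket and lay it in the steel tray, plug the clear hopper fully home in the socket, then drop every sample tube, lying lengthwise, into the hopper's mouth so that all lie level in the stack, blue caps towards the blue mark on the labeller. Then let the steel follower weight down gently on top of the stack by its knob and press the green start button, without disturbing the spirit lamp or the flask.

Things in the scene. Friction and masses are not known exactly. Their poses are not given: they have to be found in the camera images.
- labeller: Tube labeller, a fixed white box 180 (x) x 170 (y) x 60 mm high. Origin: centre of its underside; display and green button at its -x side, a label roll on its -y side. In its top is a rectangular socket 59 (x) x 99 (y) mm, 26 mm deep, with black bezel and 4 mm lead-in chamfer, at first closed by the dust plug. The blue mark at the socket's +y end shows where the tubes' blue caps belong.
- well (a point): Centre of the socket's floor, at x 25, y 0, z 34 mm in the labeller's frame; axes as the labeller's. The labeller's top face is 26 mm above this point. Tubes dropped through the seated hopper come to rest lying on this floor, one on another.
- hopper: Feed hopper, clear with black rim and foot, open at both ends, 138 mm high, 0.28 kg, upright on the bench. Origin: centre of its underside; long side along its y. Foot block 56 (x) x 96 (y) x 25 mm; above it a shoulder (66 x 106 mm, underside at z 25 mm) that rests on the labeller's top when the hopper is home, its origin then 1 mm above point well. Fits either long way round.
- hopper_mouth (a point): Centre of the hopper's mouth, at its rim top, z 138 mm; axes as the hopper's. The mouth is 56 (x) x 108 (y) mm inside and narrows over 30 mm to the smooth shaft, 28 x 86 mm inside. The black rim is a vertical band 20 mm high below this level, 61 mm across x, 113 mm along y outside: grip the hopper by it, across the 61 mm.
- dust_plug: Grey plastic dust plug sitting loosely in the labeller's socket, lifted straight up: foot 56 (x) x 96 (y) x 20 mm, flange 66 x 108 mm (z 20 to 24 mm) resting on the labeller's top, and a black grip rib 12 mm thick (across x), 56 mm long (along y), from z 24 to 50 mm. Origin: centre of the underside of its foot.
- tray: Shallow steel parts tray fixed on the bench, outside 105 (x) x 140 (y) x 16 mm high, walls and floor 3 mm. Origin: centre of its underside.
- follower: Follower weight, 0.42 kg: a steel bar 25 (x) x 76 (y) x 32 mm with a thin upright stem and a black knob 16 mm in diameter from z 68 to 95 mm above the underside. Origin: centre of the underside. It fits the hopper's shaft lengthwise and is let down on the topmost tube by its knob.
- start (a joint): Green start button, 28 mm across, on the labeller's deck: 0 at rest, 0.006 m fully pressed (about 4 N, springs back). A press counts from 0.004 m.
- start_top (a point): Centre of the top of the start button; it moves with the button.
- tube_1: Capped sample tube lying down, 80 mm long, about 30 g: blue hexagonal cap at its +y end (20 mm long), grey hexagonal foot at the other (14 mm), both 22 mm across flats and 25 across corners so that it does not roll, whitish round body 19 mm in diameter between. Origin: middle of its length, on its axis; y along the axis. Lies on a 3 mm grey mat at the start, origin 14 mm above the bench. May be absent.
- tube_1_cap (a point): Middle of the blue cap of tube_1, on its axis, 30 mm from its origin along its +y.
- tube_2: Capped sample tube lying down, 80 mm long, about 30 g: blue hexagonal cap at its +y end (20 mm long), grey hexagonal foot at the other (14 mm), both 22 mm across flats and 25 across corners so that it does not roll, whitish round body 19 mm in diameter between. Origin: middle of its length, on its axis; y along the axis. Lies on a 3 mm grey mat at the start, origin 14 mm above the bench. May be absent.
- tube_2_cap (a point): Middle of the blue cap of tube_2, on its axis, 30 mm from its origin along its +y.
- tube_3: Capped sample tube lying down, 80 mm long, about 30 g: blue hexagonal cap at its +y end (20 mm long), grey hexagonal foot at the other (14 mm), both 22 mm across flats and 25 across corners so that it does not roll, whitish round body 19 mm in diameter between. Origin: middle of its length, on its axis; y along the axis. Lies on a 3 mm grey mat at the start, origin 14 mm above the bench. May be absent.
- tube_3_cap (a point): Middle of the blue cap of tube_3, on its axis, 30 mm from its origin along its +y.
- tube_4: Capped sample tube lying down, 80 mm long, about 30 g: blue hexagonal cap at its +y end (20 mm long), grey hexagonal foot at the other (14 mm), both 22 mm across flats and 25 across corners so that it does not roll, whitish round body 19 mm in diameter between. Origin: middle of its length, on its axis; y along the axis. Lies on a 3 mm grey mat at the start, origin 14 mm above the bench. May be absent.
- tube_4_cap (a point): Middle of the blue cap of tube_4, on its axis, 30 mm from its origin along its +y.
- spirit_lamp: Spirit lamp with purple spirit, 93 mm in diameter, 121 mm high; a bystander. Origin: centre of the underside.
- flask: Conical flask with stopper, 58 mm in diameter, 107 mm high; a bystander. Origin: centre of the underside.
Mind the look-alikes: they are no part of the job. Leave any brown or pink look-alike of the tube_3 alone.

How it is judged (in metres and radians):
On the way, in this order (a step that is already met when the one before it is completed fails the run):
1. the hopper is fully home in the labeller's socket (horizontal distance between hopper and well below 0.006 m and z of hopper in the frame of well between -0.003 and 0.004 m and angle between the y axis of hopper and the y axis of labeller, either way round below 0.08 rad and angle between hopper's own z axis and vertical below 0.05 rad), for 0.3 s.
2. all tubes lie level in the hopper's well, blue caps towards the blue mark (all of step 1 and horizontal distance between each of tube_1, tube_2, tube_3, tube_4 and well below 0.012 m and z of tube_1 in the frame of well between 0.006 and 0.096 m and angle between the y axis of each of tube_1, tube_2, tube_3, tube_4 and the y axis of labeller, either way round below 0.15 rad and y of each of tube_1_cap, tube_2_cap, tube_3_cap, tube_4_cap in the frame of well above 0.015 m and z of tube_2 in the frame of well between 0.006 and 0.096 m and z of tube_3 in the frame of well between 0.006 and 0.096 m and z of tube_4 in the frame of well between 0.006 and 0.096 m), for 0.3 s.
3. the follower weight rests on top of the stack (horizontal distance between each of follower, tube_1, tube_2, tube_3, tube_4 and well below 0.012 m and z of follower in the frame of well between 0.038 and 0.102 m and angle between follower's own z axis and vertical below 0.2 rad and z of each of tube_1, tube_2, tube_3, tube_4 in the frame of follower below -0.006 m and z of tube_1 in the frame of well between 0.006 and 0.096 m and angle between the y axis of each of tube_1, tube_2, tube_3, tube_4 and the y axis of labeller, either way round below 0.15 rad and y of each of tube_1_cap, tube_2_cap, tube_3_cap, tube_4_cap in the frame of well above 0.015 m and z of tube_2 in the frame of well between 0.006 and 0.096 m and z of tube_3 in the frame of well between 0.006 and 0.096 m and z of tube_4 in the frame of well between 0.006 and 0.096 m), for 0.3 s.
4. the start button is pressed (value of joint start above 0.004 m), for 0.05 s.
At the end, for the whole second after the job is handed in: Hopper home in the socket (within 6 mm, 0.08 rad); every tube present level in its well (within 0.15 rad), blue cap to the blue mark; follower upright in the well on top of them; dust plug inside the tray; button released; all at rest (all of step 1 and all of step 3 and x of dust_plug in the frame of tray between -0.048 and 0.048 m and y of dust_plug in the frame of tray between -0.065 and 0.065 m and z of dust_plug in the frame of tray between -0.002 and 0.04 m and linear speed of each of tube_1, tube_2, tube_3, tube_4, hopper, follower, dust_plug below 0.02 m/s and value of joint start below 0.002 m); the robot touches nothing.
It fails at once if a bystander (lamp or flask) is shoved more than 3 cm or tipped (distance of any of spirit_lamp, flask from where it was at the start of the episode above 0.03 m or angle between any of spirit_lamp, flask's own z axis and vertical above 0.35 rad).
It fails at once if the follower weight is dropped down the well (falls faster than 0.6 m/s in it) (horizontal distance between follower and well below 0.025 m and z of follower in the frame of well below 0.112 m and linear speed of follower above 0.6 m/s).
Of tube_1, tube_2, tube_3, tube_4 only 2 to 4 are there at a start; the rules pass over those that are not, and their reading is None.
At some moment in a run one of tube_1, tube_2, tube_3, tube_4 may be knocked a few centimetres aside while the robot is not near it.
It also fails if it takes over 210 s, if anything falls off the work surface, if the arm or the gripper's body presses on something with over 40 N, if the wrist force passes 120 N, or if a joint passes its speed limit or range.

## Working session

There is one attempt and no reset: what is moved stays moved. The work goes in short steps, Python scripts to look and compute and a tool call to move; the robot and the scene stay as the last step left them, time stands still between calls to the robot, and variables do not carry over. Pictures are saved under pics/ and viewed, about 12 in all and at most 16, crops included, and the job is handed in when it is done.

Besides the shell and the picture viewer there is one more tool, called after "Request:" by a JSON object that holds its "method" and its "body". arm_command: Moves the arm, as the interface text tells. Its arguments: {"type":"object","properties":{"plan":{"type":"array","items":{"type":"array"}},"force":{"type":"number"}},"required":["plan"]}

```bash
mkdir -p pics; ls; python3 - <<'E'
from workcell import bot
import cv2,numpy as np
s=bot.state();print(s)
for n in ("scene","top"):
    p,d=bot.grab_frame(n);cv2.imwrite(f"pics/{n}0.png",p[:,:,::-1]);np.save(f"pics/{n}0.npy",d)
    print(n,bot.camera_params(n))
print(bot.camera_params("wrist"))
E
```

```text
pics
{'time_s': 0.0, 'qpos': array([-1.21401944e+00,  2.38812902e-01, -1.42608957e-02,  1.31921423e+00,
       -1.62365958e-05,  1.57081202e+00]), 'joint_velocities': array([ 1.22214328e-04, -3.03278252e-04, -8.92937457e-04,  1.17135461e-03,
        4.73108250e-05,  4.23892348e-04]), 'joint_torque': array([ 1.30817542e-03, -5.38776612e+01,  3.46436441e+01,  1.83888897e-02,
        2.51485574e-06,  1.50570048e-05]), 'tool_pos': array([ 183.20638469, -491.5432381 ,  230.65820069]), 'ee_rot': array([[ 9.37032853e-01,  3.49240813e-01, -5.36198887e-04],
       [ 3.49241225e-01, -9.37031819e-01,  1.39209225e-03],
       [-1.62599893e-05, -1.49169893e-03, -9.99998887e-01]]), 'ft_force': array([-0.34947657, -1.25184248, -0.02652462]), 'wrist_torque': array([-0.0278384 , -0.00119607,  0.0446367 ]), 'grip_width': 85.20831604953953}
scene {'mtx': array([[471.35001096,   0.        , 319.97012657],
       [  0.        , 471.35001096, 235.81985312],
       [  0.        ,   0.        ,   1.        ]]), 'R': array([[-0.69959241, -0.71422025, -0.02144522],
       [-0.34239982,  0.36142745, -0.8672557
[... 344 characters left out ...]

       [-9.23362240e-01, -6.06159545e-02, -3.79114600e-01],
       [ 3.78285126e-01,  2.50656990e-02, -9.25349704e-01]]), 't': array([  53.25877644,  544.15761827, 1894.05572476])}
{'mtx': array([[349.65107581,   0.        , 324.0433299 ],
       [  0.        , 349.65107581, 236.64185811],
       [  0.        ,   0.        ,   1.        ]]), 'T_tool_cam': array([[ 7.44810022e-04, -9.58766330e-01, -2.84194598e-01,
         7.26272769e+01],
       [ 9.99999720e-01,  6.94698669e-04,  2.77120400e-04,
         2.14892287e-01],
       [-6.82641001e-05, -2.84194725e-01,  9.58766579e-01,
        -1.41565198e+02],
       [ 0.00000000e+00,  0.00000000e+00,  0.00000000e+00,
         1.00000000e+00]])}
```

View pics/top0.png

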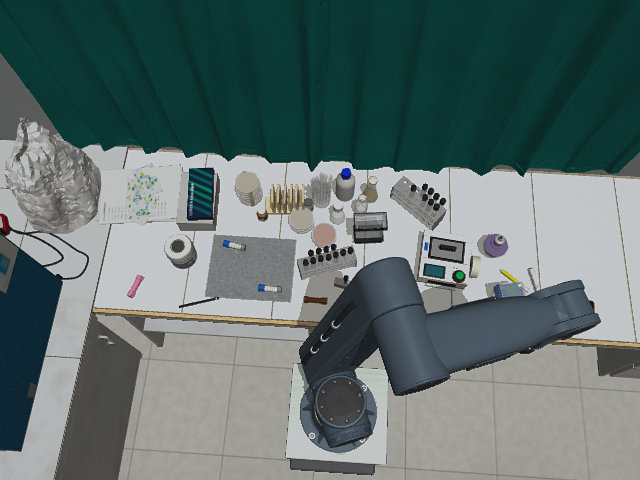

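View pics/scene0.png

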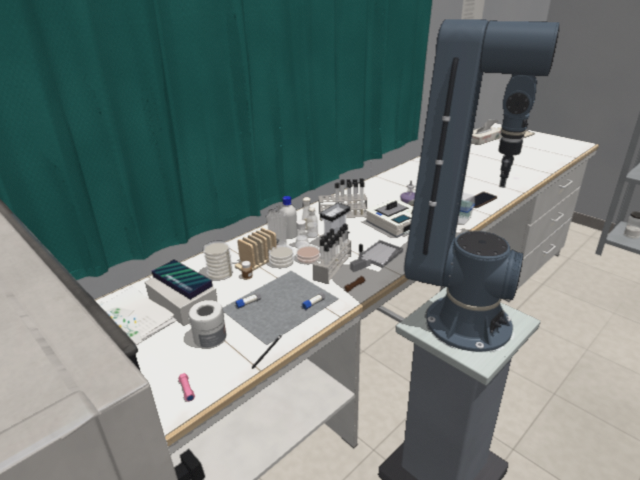

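```bash
cat > h.py <<'E'
from workcell import bot
import cv2,numpy as np
from scipy.spatial.transform import Rotation as Ro
def cam(n,s=None):
    c=bot.camera_params(n)
    if n=="wrist":
        s=s or bot.state();T=np.eye(4);T[:3,:3]=s["ee_rot"];T[:3,3]=s["tool_pos"];M=T@c["T_tool_cam"]
    else:
        M=np.eye(4);M[:3,:3]=c["R"].T;M[:3,3]=-c["R"].T@c["t"]
    return c["mtx"],M
def grab(n,name=None):
    s=bot.state();K,M=cam(n,s);p,d=bot.grab_frame(n)
    if name: cv2.imwrite(f"pics/{name}.png",p[:,:,::-1])
    return p,d,K,M
def cloud(d,K,M):
    v,u=np.mgrid[:480,:640];P=np.stack([(u-K[0,2])/K[0,0]*d,(v-K[1,2])/K[1,1]*d,d],-1)
    W=P@M[:3,:3].T+M[:3,3];W[d==0]=np.nan;return W
def onz(u,v,z,K,M):
    r=M[:3,:3]@np.array([(u-K[0,2])/K[0,0],(v-K[1,2])/K[1,1],1]);return M[:3,3]+r*(z-M[2,3])/r[2]
def proj(X,K,M):
    c=M[:3,:3].T@(np.asarray(X)-M[:3,3]);return (K@c)[:2]/c[2]
def go(X,yaw=None,s=None):
    """shift/turn from present pose to TCP X, tool down, tool y axis at world angle yaw deg"""
    s=s or bot.state();R=s["ee_rot"];sh=R.T@(np.asarray(X,float)-s["tool_pos"])
    if yaw is None: yaw=np.degrees(np.arctan2(R[1,1],R[0,1]))
    best=None
    for k in (0,180):
        a=np.radians(yaw+k);y=np.array([np.cos(a),np.sin(a),0]);z=np.array([0,0,-1.]);x=np.cross(y,z)
        rv=Ro.from_matrix(R.T@np.c_[x,y,z]).as_rotvec(degrees=True)
        if best is None or np.linalg.norm(rv)<np.linalg.norm(best): best=rv
    return sh.round(1),best.round(1)
E
python3 - <<'E'
from h import *
K,M=cam("top");d=np.load("pics/top0.npy");W=cloud(d,K,M)
for n,u,v in [("tubeA",234,245),("tubeB",269,288),("hopper",369,216),("tray",385,270),("plug",447,249),("disp",433,271),("btn",459,275),("lamp",495,243),("foll",340,281),("flask",337,212),("rack",420,200),("hop2",369,235),("blue",426,246)]:
    print(n,W[v,u].round())
p=cv2.imread("pics/top0.png")[175:315,190:540];q=cv2.imread("pics/scene0.png")[170:330,200:520]
cv2.imwrite("pics/c0.png",np.vstack([cv2.resize(p,(800,320),interpolation=3),cv2.resize(q,(560,280),interpolation=3) if 0 else cv2.resize(q,(800,400),interpolation=3)])[:720][:,:,:])
i=cv2.imread("pics/c0.png");cv2.imwrite("pics/c0.png",cv2.resize(i,(660,594)))
E
```

```text
tubeA [551. 404.  13.]
tubeB [396. 261.  23.]
hopper [647. -69. 121.]
tray [200. -66. 814.]
plug [ 556. -343.   85.]
disp [ 479. -298.   69.]
btn [ 465. -383.   81.]
lamp [ 595. -513.   73.]
foll [430.  18.  45.]
flask [676.  42.  77.]
rack [ 736. -249.   90.]
hop2 [607. -76.  48.]
blue [ 577. -277.   50.]
```

View pics/c0.png

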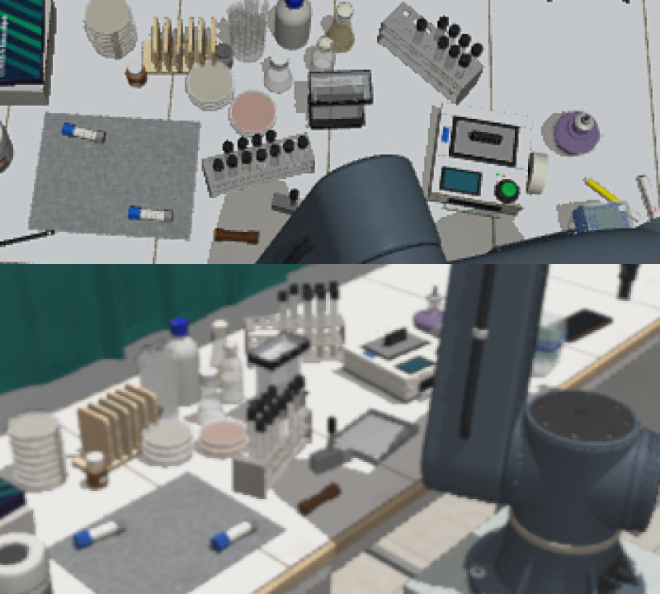

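```bash
python3 - <<'E'
from h import *
print(go([530,-335,330],0))
E
```

```text
(array([379.6, -25.8, -99.3]), array([ -0.1,  -0. , -69.6]))
```

Request:
{"method": "arm_command", "body": {"plan": [[[380,-26,-99],[0,0,-70],1],[[380,-26,-99],[0,0,-70],1],[[380,-26,-99],[0,0,-70],1],[[380,-26,-99],[0,0,-70],1],[[380,-26,-99],[0,0,-70],1],[[380,-26,-99],[0,0,-70],1],[[380,-26,-99],[0,0,-70],1],[[380,-26,-99],[0,0,-70],1]], "force": 60}}

```text
time_s: 1.1
tool_pos: [531.6, -334.0, 329.5]
ee_rot: [[-0.01, 1.0, -0.001], [1.0, 0.01, 0.001], [0.001, -0.001, -1.0]]
ft_force: [-1.1, -0.6, 0.1]
grip_width: 85.6
```

```bash
python3 - <<'E'
from h import *
p,d,K,M=grab("wrist","w1");W=cloud(d,K,M);np.save("pics/w1.npy",W)
s=bot.state();print(s["tool_pos"],s["time_s"],s["qpos"].round(2))
for q in ("dust_plug","labeller","start_top"):
    for r in bot.outline_of("wrist",q)[:1]:
        m=r["mask"];print(q,r["score"],r["extent"],np.nanmedian(W[m],0).round(1))
p,d,K,M=grab("top","t1");np.save("pics/t1.npy",d);W=cloud(d,K,M)
for q in ("tray","hopper","follower","tube_1","flask","spirit_lamp"):
    for r in bot.outline_of("top",q)[:5]:
        m=r["mask"];print(q,round(r["score"],2),r["extent"],np.nanmedian(W[m],0).round(0),np.nanmax(W[m][:,2]))
E
```

```text
[ 530.46532725 -334.5476049   329.49265769] 1.15 [-0.56  0.42  0.51  1.66 -0.    1.  ]
dust_plug 0.92 [320.2, 159.5, 66.9, 92.2] [ 564.7 -341.7   63.1]
labeller 0.68 [248.7, 120.3, 169.4, 180.5] [ 517.5 -340.4   59.3]
start_top 0.96 [256.6, 230.3, 23.6, 22.6] [ 468.7 -382.7   80.7]
tray 0.59 [364.9, 294.7, 12.4, 8.3] [385. -93.   3.] 22.184820848567824
tray 0.41 [352.7, 209.6, 37.3, 29.2] [640. -90. 117.] 748.4179253411126
hopper 0.9 [354.4, 211.1, 33.1, 27.2] [640. -89. 118.] 148.3750850072056
hopper 0.45 [453.9, 271.8, 11.9, 8.2] [ 465. -386.   81.] 90.35310760199195
tube_1 0.69 [225.8, 241.3, 18.1, 8.8] [547. 397.  23.] 38.29872890061961
tube_1 0.52 [125.9, 277.6, 19.6, 18.5] [368. 728.  19.] 31.705955073250834
tube_1 0.46 [450.5, 252.0, 30.7, 40.6] [ 482. -410.   63.] 764.3333539339253
tube_1 0.41 [260.0, 283.3, 21.3, 8.3] [394. 264.  23.] 35.34235047630273
spirit_lamp 0.62 [483.3, 232.2, 25.9, 28.0] [ 589. -513.   60.] 128.13002899337243
```

View pics/w1.png

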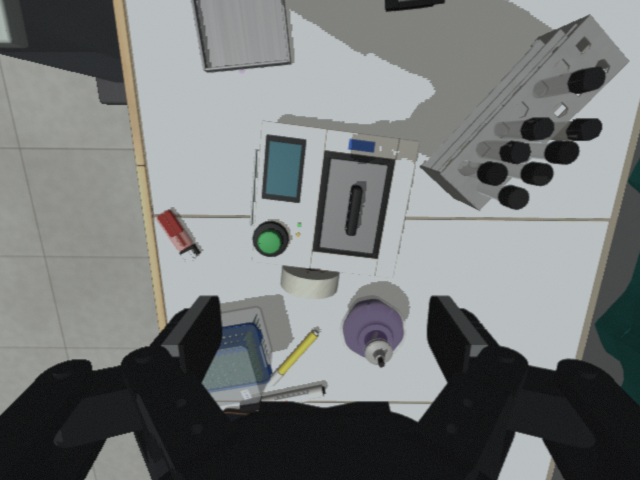

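```bash
python3 - <<'E'
from h import *
W=np.load("pics/w1.npy");v,u=np.mgrid[:480,:640]
def rect(m,t):
    P=W[m][:,:2].astype(np.float32);r=cv2.minAreaRect(P);b=cv2.boxPoints(r)
    c,S,Vt=cv2.SVDecomp(P-P.mean(0));print(t,len(P),np.round(r[0],1),np.round(r[1],1),round(r[2],2),"mean",P.mean(0).round(1),"z",np.nanmedian(W[m][:,2]).round(1))
z=W[...,2]
box=lambda a,b,c,d:(u>a)&(u<c)&(v>b)&(v<d)
rect((abs(z-61)<3.5)&box(245,115,425,285),"top incl flange")
rect((abs(z-64)<6)&box(310,150,400,265),"flange+")
rect((z>78)&box(335,170,375,245),"rib")
rect((z>70)&box(245,215,295,260),"button")
rect((z>9)&(z<25)&box(190,0,300,75),"tray")
for q in [(265,200),(300,200),(310,140),(390,150),(400,250),(290,250),(330,200),(370,170),(355,207),(240,30)]: print(q,W[q[1],q[0]].round(1))
E
```

```text
top incl flange 18854 [ 539.6 -355.6] [195.2 179.9] 83.45 mean [ 543.2 -335.7] z 59.5
flange+ 8739 [ 570.  -350.2] [109.1 138.7] 0.65 mean [ 568.6 -347.2] z 60.7
rib 562 [ 565.7 -345.7] [56.  13.2] 83.52 mean [ 565.4 -344.5] z 88.5
button 891 [ 468.  -384.2] [41.7 42.2] 18.14 mean [ 468.6 -382.9] z 72.7
tray 731 [ 434.2 -150.2] [105.6  73. ] 5.49 mean [ 430.6 -165.1] z 14.4
(265, 200) [ 461.4 -339.    58.7]
(300, 200) [ 503.1 -338.5   58.6]
(310, 140) [ 515.1 -269.4   58.8]
(390, 150) [ 606.9 -279.5   58. ]
(400, 250) [ 6.406e+02 -4.199e+02 -4.000e-01]
(290, 250) [ 490.2 -401.4   59.2]
(330, 200) [ 538.8 -337.3   63.2]
(370, 170) [ 584.5 -302.    62.1]
(355, 207) [ 566.4 -340.4   87.6]
(240, 30) [nan nan nan]
```

```bash
python3 - <<'E'
from h import *
print(go([565.8,-345.2,150],-6.5),go([565.8,-345.2,68],-6.5))
E
```

```text
(array([-10.4,  35.7, 180.5]), array([0. , 0. , 6.9])) (array([-10.4,  35.7, 262.5]), array([0. , 0. , 6.9]))
```

Request:
{"method": "arm_command", "body": {"plan": [[[-10,36,60],[0,0,7],0.5],[[-10,36,120],[0,0,7],0.5],[[-10,36,180],[0,0,7],0.5],[[-10,36,220],[0,0,7],0.5],[[-10,36,250],[0,0,7],0.5],[[-10,36,262],[0,0,7],0.5],[[-10,36,262],[0,0,7],0.5],[[-10,36,262],[0,0,7],0]]}}

```text
time_s: 2.65
tool_pos: [567.2, -345.0, 69.9]
ee_rot: [[0.114, 0.993, 0.002], [0.993, -0.114, -0.001], [-0.001, 0.002, -1.0]]
ft_force: [-0.6, 0.1, 0.6]
grip_width: 26.0
```

Request:
{"method": "arm_command", "body": {"plan": [[[0,0,0],[0,0,0],0],[[0,0,0],[0,0,0],0],[[0,0,0],[0,0,0],0],[[0,0,0],[0,0,0],0],[[0,0,-20],[0,0,0],0],[[0,0,-50],[0,0,0],0],[[0,0,-90],[0,0,0],0],[[0,0,-90],[0,0,0],0]]}}

```text
time_s: 3.65
tool_pos: [568.2, -345.5, 162.5]
ee_rot: [[0.114, 0.993, 0.006], [0.993, -0.114, -0.003], [-0.003, 0.006, -1.0]]
ft_force: [0.4, 0.2, -1.8]
grip_width: 10.4
```

```bash
python3 - <<'E'
from h import *
print(go([440,-150,230],5.5))
E
```

```text
(array([ 179.4, -149.3,  -68.9]), array([  0.3,   0.2, -12.1]))
```

Request:
{"method": "arm_command", "body": {"plan": [[[30,-30,-68],[0,0,0],0],[[90,-80,-68],[0,0,-6],0],[[140,-115,-68],[0,0,-12],0],[[179,-149,-68],[0,0,-12],0],[[179,-149,-68],[0,0,-12],0],[[179,-149,-68],[0,0,-12],0]]}}

```text
time_s: 4.4
tool_pos: [438.9, -149.3, 226.6]
ee_rot: [[-0.096, 0.995, 0.001], [0.995, 0.096, -0.0], [-0.001, 0.001, -1.0]]
ft_force: [1.3, -0.1, -0.5]
grip_width: 10.7
```

```bash
python3 - <<'E'
from h import *
p,d,K,M=grab("wrist","w2");W=cloud(d,K,M);np.save("pics/w2.npy",W)
for q in ("tray","hopper","follower"):
    for r in bot.outline_of("wrist",q)[:2]:
        m=r["mask"];P=W[m&(W[...,2]>-5)];print(q,round(r["score"],2),r["extent"],np.nanmedian(P,0).round(1),[np.round(x,1) for x in cv2.minAreaRect(P[:,:2].astype(np.float32))])
print(bot.state()["time_s"],bot.state()["tool_pos"])
E
```

```text
tray 0.38 [308.5, 307.4, 201.6, 104.2] [ 584.7 -266.3   51.1] [array([ 566.9, -275.3]), array([268.4, 228.1]), np.float64(85.2)]
hopper 0.74 [482.4, 60.9, 154.9, 176.3] [609.9 -73.3 105.2] [array([621.8, -72.9]), array([ 61.6, 113.4]), np.float64(6.8)]
follower 0.95 [303.2, 0.0, 57.5, 93.2] [430.2  -6.4  31.1] [array([429.4,   4.1]), array([83.9, 29.7]), np.float64(78.2)]
4.6 [ 439.67127477 -150.68924243  225.96506979]
```

View pics/w2.png

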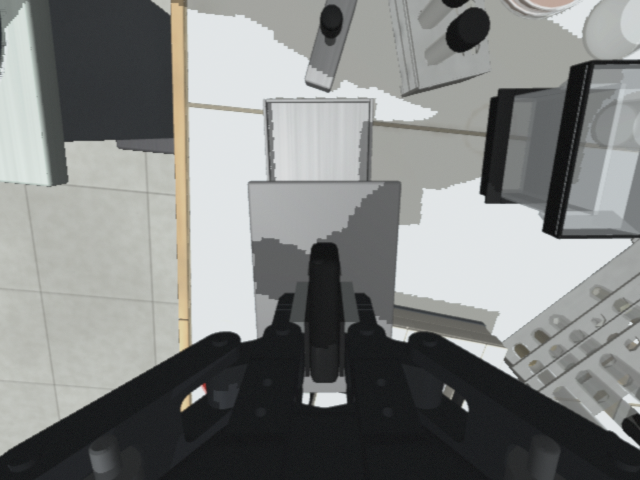

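```bash
python3 - <<'E'
from h import *
K,M=cam("wrist");W=np.load("pics/w2.npy")
a=onz(265,99,16,K,M);b=onz(375,99,16,K,M);print(a,b,np.linalg.norm(a-b))
m=(W[...,2]>11)&(W[...,2]<20);v,u=np.mgrid[:480,:640];m&=(u>255)&(u<385)&(v>90)&(v<175);P=W[m];print(cv2.minAreaRect(P[:,:2].astype(np.float32)),np.nanmax(P[:,1]))
d=b-a;t=np.arctan2(d[1],d[0]);c=(a+b)/2+70*np.array([np.sin(t),-np.cos(t),0]);print(np.degrees(t),c)
print(go([c[0],c[1],42],np.degrees(t)))
E
```

```text
[375.13823459 -53.58701252  16.        ] [477.9700798  -43.81469096  16.        ] 103.29514344159513
((427.12176513671875, -78.88489532470703), (105.3109130859375, 77.772705078125), 5.733312606811523) -39.158542245972434
5.428632675873369 [ 433.17656446 -118.38688852   16.        ]
(array([ 32.8,  -3.4, 184. ]), array([-0.,  0., -0.]))
```

Request:
{"method": "arm_command", "body": {"plan": [[[33,-4,40],[0,0,0],0],[[33,-4,100],[0,0,0],0],[[33,-4,150],[0,0,0],0],[[33,-4,175],[0,0,0],0],[[33,-4,188],[0,0,0],0],[[33,-4,191],[0,0,0],0],[[33,-4,191],[0,0,0],0.5],[[33,-4,191],[0,0,0],0.5]]}}

```text
time_s: 5.6
tool_pos: [432.6, -117.5, 36.3]
ee_rot: [[-0.095, 0.995, 0.002], [0.996, 0.095, -0.0], [-0.001, 0.002, -1.0]]
ft_force: [0.2, -0.7, 0.4]
grip_width: 42.5
```

Request:
{"method": "arm_command", "body": {"plan": [[[0,0,0],[0,0,0],0.5],[[0,0,-20],[0,0,0],0.5],[[0,0,-60],[0,0,0],0.6],[[0,0,-120],[0,0,0],1],[[0,0,-180],[0,0,0],1],[[0,0,-240],[0,0,0],1],[[0,0,-270],[0,0,0],1],[[0,0,-270],[0,0,0],1]]}}

```text
time_s: 6.6
tool_pos: [432.7, -117.5, 307.9]
ee_rot: [[-0.095, 0.995, 0.005], [0.995, 0.095, -0.001], [-0.002, 0.005, -1.0]]
ft_force: [0.2, 0.2, -0.8]
grip_width: 85.2
```

```bash
python3 - <<'E'
from h import *
p,d,K,M=grab("wrist","w3");W=cloud(d,K,M);np.save("pics/w3.npy",W)
s=bot.state();print(s["time_s"],s["tool_pos"])
for q in ("dust_plug","tray","hopper","follower"):
    for r in bot.outline_of("wrist",q)[:2]:
        m=r["mask"];P=W[m&(W[...,2]>-5)];print(q,round(r["score"],2),r["extent"],np.nanmedian(P,0).round(1),[np.round(x,1) for x in cv2.minAreaRect(P[:,:2].astype(np.float32))])
        for z0 in (0,20,40,60,80,100,120): print(z0,((P[:,2]>z0)&(P[:,2]<z0+20)).sum(),end=" ")
        print()
        if q=="hopper":
            Q=P[P[:,2]>128];print("rim",len(Q),cv2.minAreaRect(Q[:,:2].astype(np.float32)),np.median(Q[:,2]))
        if q=="follower":
            Q=P[P[:,2]>60];print("knob",len(Q),cv2.minEnclosingCircle(Q[:,:2].astype(np.float32)),np.median(Q[:,2]))
            Q=P[(P[:,2]>26)&(P[:,2]<38)];print("bar",len(Q),cv2.minAreaRect(Q[:,:2].astype(np.float32)),np.median(Q[:,2]))
E
```

```text
6.65 [ 432.07184943 -117.27328062  306.17176267]
dust_plug 0.59 [295.4, 148.4, 55.0, 89.9] [ 432.8 -114.5   26. ] [array([ 432.2, -118.7]), array([ 67.8, 107.5]), np.float64(5.4)]
0 1 20 4180 40 522 60 0 80 0 100 0 120 0 
hopper 0.61 [455.3, 120.0, 129.1, 126.9] [634.5 -70.2 110.9] [array([632.1, -68.9]), array([140.7, 115.2]), np.float64(70.4)]
0 247 20 1706 40 742 60 1585 80 1552 100 2532 120 5248 
rim 3232 ((624.4685668945312, -72.45939636230469), (62.867435455322266, 113.23111724853516), 6.529478549957275) 133.63082891625817
hopper 0.15 [309.5, 51.8, 45.3, 75.5] [430.2  -3.   31. ] [array([430.7,   3.2]), array([83. , 27.8]), np.float64(78.2)]
0 7 20 1349 40 0 60 15 80 271 100 0 120 0 
rim 0 ((0.0, 0.0), (0.0, 0.0), 0.0) nan
follower 0.71 [309.8, 52.1, 42.4, 73.5] [430.1  -3.3  31.1] [array([431. ,   3.2]), array([82.5, 25.8]), np.float64(79.1)]
0 6 20 1289 40 0 60 15 80 271 100 0 120 0 
knob 286 ((430.4523010253906, -0.08440537005662918), 8.265542984008789) 93.54532793311475
bar 1289 ((430.4970397949219, -0.02685546875), (75.6987533569336, 24.83561897277832), 78.06452941894531) 30.822882970600403
  return _methods._mean(a, axis=axis, dtype=dtype,
  ret = ret.dtype.type(ret / rcount)
```

View pics/w3.png

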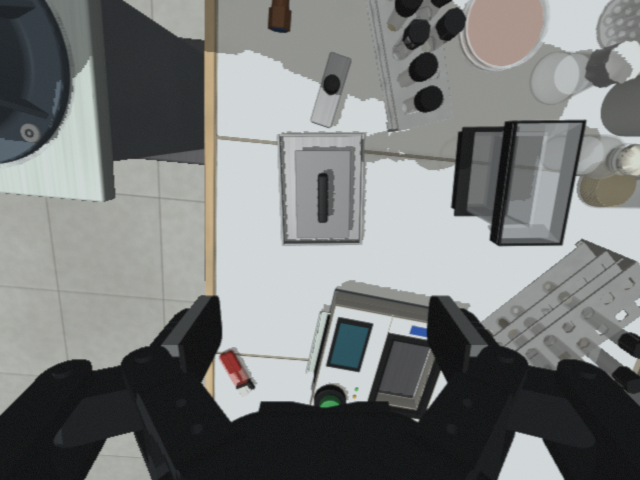

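```bash
python3 - <<'E'
from h import *
print(go([624,-85,310],6.5))
E
```

```text
(array([ 13.6, 195. ,  -6.2]), array([-0.1, -0. , -1.1]))
```

Request:
{"method": "arm_command", "body": {"plan": [[[14,60,-6],[0,0,-1],1],[[14,120,-6],[0,0,-1],1],[[14,170,-6],[0,0,-1],1],[[14,195,-6],[0,0,-1],1],[[14,195,-6],[0,0,-1],1]]}}

```text
time_s: 7.48
tool_pos: [625.6, -84.4, 308.6]
ee_rot: [[-0.113, 0.994, -0.004], [0.994, 0.113, 0.001], [0.001, -0.003, -1.0]]
ft_force: [-0.1, 0.2, -0.1]
grip_width: 85.4
```

```bash
python3 - <<'E'
from h import *
p,d,K,M=grab("wrist","w4");W=cloud(d,K,M);np.save("pics/w4.npy",W)
s=bot.state();print(s["time_s"],s["tool_pos"])
for r in bot.outline_of("wrist","hopper")[:1]:
    P=W[r["mask"]];Q=P[P[:,2]>128];print("rim",r["score"],len(Q),cv2.minAreaRect(Q[:,:2].astype(np.float32)),np.median(Q[:,2]))
# height map of neighbourhood in hopper frame
t=np.radians(6.5);c=np.array([624.4,-72.5]);D=W[...,:2]-c;hx=D@[np.cos(t),np.sin(t)];hy=D@[-np.sin(t),np.cos(t)]
for a in range(-60,110,10):
    print(a,[int(np.nanmax(np.r_[W[(hx>=a)&(hx<a+10)&(hy>=b)&(hy<b+10)][:,2],-9])) for b in range(-70,80,10)])
E
```

```text
7.525 [624.5286313  -84.60336512 309.37649414]
rim 0.93 2450 ((624.765625, -72.59005737304688), (61.182430267333984, 112.9609375), 6.201763153076172) 133.87819280283122
-60 [0, 0, 1, 1, 385, 393, 402, 402, 1, 1, 0, 0, 0, 67, 0]
-50 [0, 0, 0, 0, 385, 386, 386, 386, 0, 0, 0, 0, 0, 0, 0]
-40 [-9, 135, -9, -9, 136, 389, 400, 398, -9, -9, -9, -9, 0, 0, 0]
-30 [-9, 138, 137, 138, 137, 138, 401, 408, 138, 138, 138, 138, 138, 0, 0]
-20 [-9, 138, 127, 118, 120, 120, 397, 409, 120, 121, 121, 124, 138, 0, 0]
-10 [-9, 137, 125, 0, 0, 0, 401, 408, 0, 0, 1, 124, 138, 0, 1]
0 [-9, 137, 127, 0, 0, 0, 401, 408, 0, 0, 0, 124, 138, 0, 0]
10 [-9, 137, 125, 119, 118, 118, 398, 409, 118, 117, 118, 123, 138, 1, 1]
20 [-9, 138, 138, 137, 137, 138, 401, 409, 138, 137, 138, 139, 138, 1, 0]
30 [-9, 136, 135, 137, 137, 389, 400, 399, 137, 137, 137, 137, 138, 0, 0]
40 [0, 0, 0, 0, 385, 387, 387, 387, 0, 1, 0, 0, 0, 0, 0]
50 [0, 1, 0, 0, 375, 393, 401, 400, 0, 0, 0, 0, 0, 0, 0]
60 [0, 0, 0, 0, 385, 393, 399, 398, 0, 0, 0, 0, 0, 1, 12]
70 [0, 0, 0, 0, 378, 380, 387, 387, 85, 86, 77, 0, 0, 0, 17]
80 [1, 0, 1, 0, 0, 1, 76, 115, 120, 121, 111, 72, 0, 0, 18]
90 [0, 0, 0, 0, 0, 0, 84, 121, 123, 123, 121, 81, 0, 0, 10]
100 [0, 0, 0, 0, 1, 0, 83, 121, 124, 124, 120, 81, 0, 0, 0]
```

View pics/w4.png

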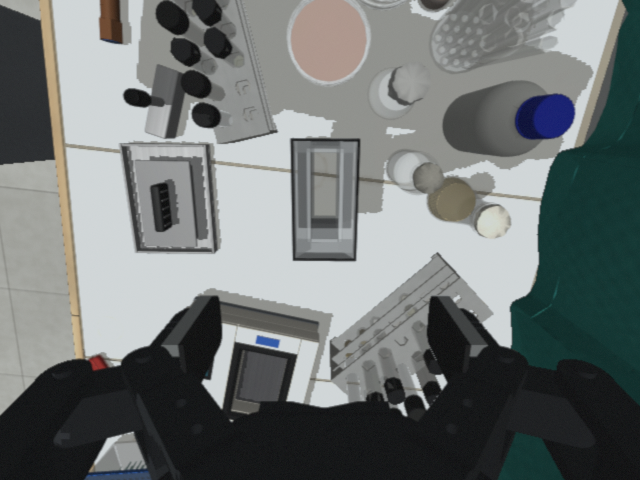

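Request:
{"method": "arm_command", "body": {"plan": [[[12,2,60],[0,0,0],1],[[12,2,110],[0,0,0],1],[[12,2,160],[0,0,0],1],[[12,2,185],[0,0,0],1],[[12,2,200],[0,0,0],1],[[12,2,204],[0,0,0],1],[[12,2,204],[0,0,0],1],[[12,2,204],[0,0,0],0.5]], "force": 60}}

```text
time_s: 8.57
tool_pos: [625.8, -72.7, 108.5]
ee_rot: [[-0.112, 0.994, 0.002], [0.994, 0.112, -0.0], [-0.0, 0.002, -1.0]]
ft_force: [0.4, 0.2, 0.5]
grip_width: 69.6
```

Request:
{"method": "arm_command", "body": {"plan": [[[0,0,0],[0,0,0],0.5],[[0,0,0],[0,0,0],0.5],[[0,0,0],[0,0,0],0.5],[[0,0,-10],[0,0,0],0.5],[[0,0,-30],[0,0,0],0.5],[[0,0,-60],[0,0,0],0.5],[[0,0,-95],[0,0,0],0.5],[[0,0,-95],[0,0,0],0.5]]}}

```text
time_s: 9.57
tool_pos: [626.7, -72.8, 205.4]
ee_rot: [[-0.112, 0.994, 0.005], [0.994, 0.112, -0.001], [-0.001, 0.005, -1.0]]
ft_force: [-0.3, -0.4, -3.1]
grip_width: 60.3
```

```bash
python3 - <<'E'
from h import *
print(go([472,-345,250],-6.5))
E
```

```text
(array([-253.2, -184. ,  -45.2]), array([ 0.3,  0. , 12.9]))
```

Request:
{"method": "arm_command", "body": {"plan": [[[-10,-30,-45],[0,0,0],0.5],[[-50,-70,-45],[0,0,3],0.5],[[-90,-110,-45],[0,0,7],0.5],[[-140,-145,-45],[0,0,13],0.5],[[-190,-175,-45],[0,0,13],0.5],[[-235,-184,-45],[0,0,13],0.5],[[-253,-184,-45],[0,0,13],0.5],[[-253,-184,-45],[0,0,13],0.5]]}}

```text
time_s: 10.58
tool_pos: [470.5, -345.2, 246.0]
ee_rot: [[0.116, 0.993, -0.001], [0.993, -0.116, 0.001], [0.001, -0.001, -1.0]]
ft_force: [-0.6, -0.0, -2.9]
grip_width: 59.9
```

```bash
python3 - <<'E'
from h import *
p,d,K,M=grab("wrist","w5");W=cloud(d,K,M);np.save("pics/w5.npy",W)
s=bot.state();print(s["time_s"],s["tool_pos"],s["ee_rot"].round(3))
p,d,K,M=grab("scene","s5")
E
```

```text
10.625 [ 470.62816528 -344.23794195  246.29409173] [[ 0.115  0.993 -0.001]
 [ 0.993 -0.115  0.002]
 [ 0.001 -0.001 -1.   ]]
```

View pics/w5.png

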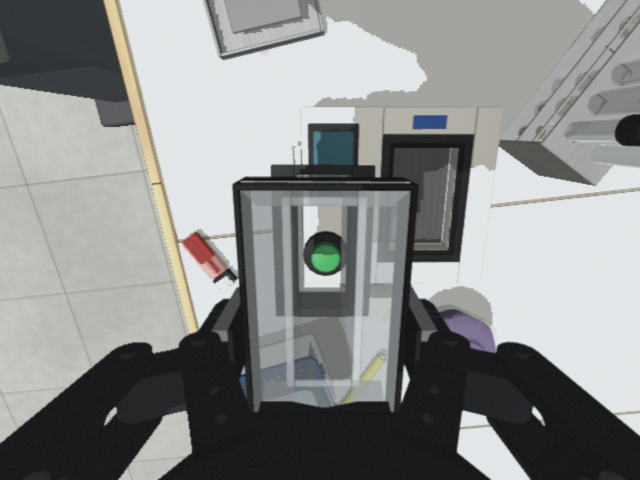

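```bash
python3 - <<'E'
from h import *
K,M=cam("wrist");p=cv2.imread("pics/w5.png");W=np.load("pics/w5.npy")
t=np.radians(-6.5);X=np.array([np.cos(t),np.sin(t)]);Y=np.array([-np.sin(t),np.cos(t)])
o=p.copy()
for c,col in (((565.7,-345.3),(0,0,255)),):
  for hx,hy in ((29.5,49.5),(33.5,53.5),(36,56)):
    q=np.array([proj([*(np.array(c)+a*hx*X+b*hy*Y),60],K,M) for a,b in((1,1),(1,-1),(-1,-1),(-1,1))])
    cv2.polylines(o,[(q*16).round().astype(np.int32)],True,col,1,cv2.LINE_AA,4)
cv2.imwrite("pics/c5.png",cv2.resize(o[95:300,350:510],(624,800),interpolation=3)[:, :][:800]);i=cv2.imread("pics/c5.png");cv2.imwrite("pics/c5.png",cv2.resize(i,(468,600)))
# grasp of hopper: rim in tool frame
g=cv2.cvtColor(p,6)
T=bot.state();Rm=T["ee_rot"];pt=(W-T["tool_pos"])@Rm
m=(pt[...,2]<-5)&(pt[...,2]>-45);v,u=np.mgrid[:480,:640];m&=(v>170)&(v<260)&(u>225)&(u<425)
Q=pt[m];print(len(Q),np.percentile(Q,[0.5,50,99.5],axis=0).round(1))
m=(abs(pt[...,2]+30)<40)&(v>172)&(v<192)&(u>225)&(u<425);Q=pt[m];print(np.percentile(Q,[1,50,99],axis=0).round(1), cv2.minAreaRect(Q[:,:2].astype(np.float32)))
print(W[200,430],W[120,350], np.nanmedian(W[105:120,390:400,:],axis=(0,1)))
E
```

```text
10044 [[ 22.7 -29.  -29.3]
 [ 45.5   1.  -20.5]
 [ 55.5  31.   -5.2]]
[[ 51.9 -28.3 -29.2]
 [ 54.8   0.5 -26.7]
 [ 55.5  30.3  -9.7]] ((53.67011260986328, 0.9072532653808594), (3.877800464630127, 60.431053161621094), 0.20233160257339478)
[ 578.98130843 -350.83451028   34.36409484] [ 503.30650768 -264.87150658   59.18830683] [ 543.70053908 -262.70248182   58.8858341 ]
```

View pics/c5.png

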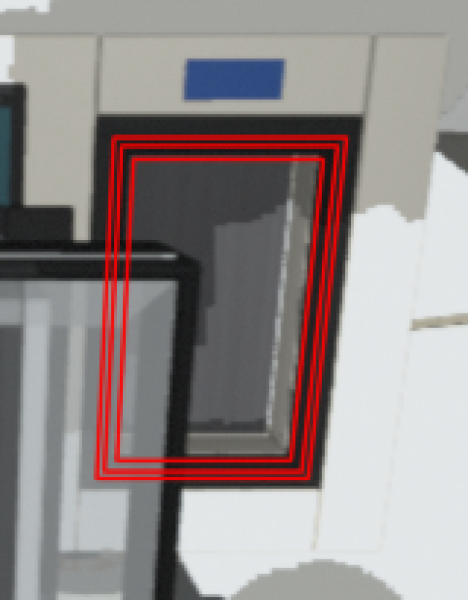

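```bash
python3 - <<'E'
from h import *
print(go([565,-343.3,180],-6.5),go([565,-343.3,160],-6.5))
E
```

```text
(array([11. , 93.7, 66.5]), array([-0.1, -0.1, -0. ])) (array([11. , 93.7, 86.5]), array([-0.1, -0.1, -0. ]))
```

Request:
{"method": "arm_command", "body": {"plan": [[[5,40,0],[0,0,0],0.5],[[11,80,20],[0,0,0],0.5],[[11,94,50],[0,0,0],0.5],[[11,94,66],[0,0,0],0.5],[[11,94,74],[0,0,0],0.5],[[11,94,80],[0,0,0],0.5],[[11,94,83],[0,0,0],0.5],[[11,94,83],[0,0,0],0.5]]}}

```text
time_s: 11.68
tool_pos: [565.4, -344.6, 164.9]
ee_rot: [[0.114, 0.993, 0.001], [0.993, -0.114, -0.0], [-0.0, 0.001, -1.0]]
ft_force: [1.1, 0.1, -2.9]
grip_width: 60.1
```

```bash
python3 - <<'E'
from h import *
s=bot.state();print(s["tool_pos"],s["ft_force"],s["wrist_torque"],go([565,-343.3,142],-6.5))
E
```

```text
[ 565.41124922 -344.61626441  164.90545621] [ 1.05167974  0.07463259 -2.9311656 ] [ 0.02622538  0.0239732  -0.01011341] (array([ 1.3, -0.6, 22.9]), array([ 0. ,  0. , -0.1]))
```

Request:
{"method": "arm_command", "body": {"plan": [[[1,0,3],[0,0,0],0.5],[[1,0,6],[0,0,0],0.5],[[1,0,9],[0,0,0],0.5],[[1,0,12],[0,0,0],0.5],[[1,0,14],[0,0,0],0.5]]}}

```text
time_s: 12.3
tool_pos: [565.5, -343.8, 150.1]
ee_rot: [[0.114, 0.993, -0.0], [0.993, -0.114, -0.0], [-0.0, 0.0, -1.0]]
ft_force: [-0.9, -4.2, -0.8]
grip_width: 59.9
```

Request:
{"method": "arm_command", "body": {"plan": [[[-1,0,2],[0,0,0],0.5],[[-1,0,4],[0,0,0],0.5],[[-1,0,6],[0,0,0],0.5],[[-1,0,7],[0,0,0],0.5],[[-1,0,8],[0,0,0],0.5]]}}

```text
time_s: 12.92
tool_pos: [565.4, -344.9, 143.3]
ee_rot: [[0.114, 0.993, 0.001], [0.993, -0.114, -0.001], [-0.001, 0.001, -1.0]]
ft_force: [-3.7, -4.1, 10.9]
grip_width: 60.1
```

Request:
{"method": "arm_command", "body": {"plan": [[[0,0,0],[0,0,0],0.8],[[0,0,0],[0,0,0],1],[[0,0,0],[0,0,0],1],[[0,0,0],[0,0,0],1],[[0,0,-40],[0,0,0],1],[[0,0,-100],[0,0,0],1],[[0,0,-150],[0,0,0],1],[[0,0,-150],[0,0,0],1]]}}

```text
time_s: 13.92
tool_pos: [566.7, -345.2, 296.9]
ee_rot: [[0.114, 0.993, 0.006], [0.993, -0.114, -0.004], [-0.003, 0.007, -1.0]]
ft_force: [-0.8, 0.4, -0.9]
grip_width: 85.7
```

```bash
python3 - <<'E'
from h import *
p,d,K,M=grab("wrist","w6");W=cloud(d,K,M);np.save("pics/w6.npy",W)
s=bot.state();print(s["time_s"],s["tool_pos"])
for r in bot.outline_of("wrist","hopper")[:1]:
    P=W[r["mask"]];Q=P[(P[:,2]>162)&(P[:,2]<185)];print("rim",r["score"],len(Q),cv2.minAreaRect(Q[:,:2].astype(np.float32)),np.percentile(Q[:,2],[5,50,95,99]))
v,u=np.mgrid[:480,:640]
Q=W[(W[...,2]>168)&(W[...,2]<180)&(u<440)&(u>200)&(v<300)];print(cv2.minAreaRect(Q[:,:2].astype(np.float32)),np.percentile(Q[:,2],[5,50,95,99]))
for a in (-1,1):
  m=(W[...,2]>168)&(W[...,2]<180)&(u<440)&(u>200)&(v<300)&(a*(W[...,0]-566)>22);print(a,np.percentile(W[m][:,2],[50,90]))
for a in (-1,1):
  m=(W[...,2]>168)&(W[...,2]<180)&(u<440)&(u>200)&(v<300)&(a*(W[...,1]+344)>45);print(a,np.percentile(W[m][:,2],[50,90]))
K2,M2=cam("top");p,d,K,M=grab("top","t6");np.save("pics/t6.npy",d);W=cloud(d,K,M)
for r in bot.outline_of("top","tube_1")[:6]:
    m=r["mask"];print("tube",round(r["score"],2),r["extent"],np.nanmedian(W[m],0).round(0))
E
```

```text
13.975 [ 566.04893651 -344.85050218  294.13899558]
rim 0.73 3387 ((565.89013671875, -345.67803955078125), (113.6273422241211, 60.93393325805664), 82.97679901123047) [162.62466037 168.40661242 172.46266316 173.04738833]
((565.9163208007812, -345.7350769042969), (113.59675598144531, 61.1297607421875), 83.15179443359375) [168.35000286 171.02752495 172.72508301 173.23724171]
-1 [171.41132979 172.6079417 ]
1 [170.87962047 172.07307206]
-1 [170.69118853 171.93717613]
1 [171.39988624 172.71090188]
tube 0.6 [261.2, 283.4, 18.6, 8.7] [394. 262.  21.]
tube 0.53 [126.1, 277.7, 19.2, 15.6] [372. 728.  19.]
tube 0.48 [223.8, 241.6, 20.8, 6.3] [547. 398.  21.]
```

View pics/w6.png

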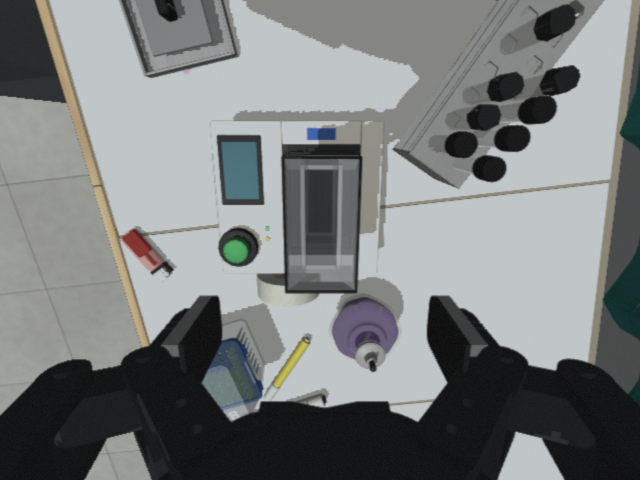

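```bash
python3 - <<'E'
from h import *
print(go([475,300,300],0))
E
```

```text
(array([ 629.7, -163. ,   -8.2]), array([-0.1, -0.1, -6.6]))
```

Request:
{"method": "arm_command", "body": {"plan": [[[60,-20,-8],[0,0,-2],1],[[120,-40,-8],[0,0,-4],1],[[180,-60,-8],[0,0,-6],1],[[240,-80,-8],[0,0,-6],1],[[300,-95,-8],[0,0,-6],1],[[360,-110,-8],[0,0,-6],1],[[420,-125,-8],[0,0,-6],1],[[470,-140,-8],[0,0,-6],1]]}}

```text
time_s: 15.12
tool_pos: [478.7, 140.4, 299.0]
ee_rot: [[0.009, 1.0, -0.002], [1.0, -0.009, -0.0], [-0.0, -0.002, -1.0]]
ft_force: [0.9, -0.2, -0.3]
grip_width: 85.8
```

Request:
{"method": "arm_command", "body": {"plan": [[[50,-5,0],[0,0,0],1],[[110,-20,0],[0,0,0],1],[[150,-23,0],[0,0,0],1],[[160,-23,0],[0,0,0],1],[[160,-23,0],[0,0,0],1]]}}

```text
time_s: 15.75
tool_pos: [458.1, 298.5, 299.2]
ee_rot: [[0.009, 1.0, -0.002], [1.0, -0.009, -0.001], [-0.001, -0.002, -1.0]]
ft_force: [0.4, -0.4, 0.5]
grip_width: 85.2
```

```bash
cat >> h.py <<'E'
def tubes(W,p,box=None):
    """from picture p (rgb) and cloud W: tubes by blue cap; gives centre, axis angle deg of +y(cap), cap xy"""
    hsv=cv2.cvtColor(p,cv2.COLOR_RGB2HSV);z=W[...,2]
    blue=cv2.inRange(hsv,(100,120,60),(130,255,255))>0
    n,l,st,ce=cv2.connectedComponentsWithStats((blue&(z>5)&(z<40)).astype(np.uint8))
    for i in range(1,n):
        if st[i,4]<60: continue
        cap=np.nanmedian(W[l==i],0)
        m=(z>9.5)&(z<40)&(np.linalg.norm(W[...,:2]-cap[:2],axis=-1)<95)
        k,L=cv2.connectedComponents(m.astype(np.uint8));
        lab=np.bincount(L[(l==i)&m]).argmax();P=W[L==lab];r=cv2.minAreaRect(P[:,:2].astype(np.float32))
        b=cv2.boxPoints(r);e=b[1]-b[0];f=b[2]-b[1];a=e if np.linalg.norm(e)>np.linalg.norm(f) else f
        a=a/np.linalg.norm(a);a=a*np.sign(a@(cap[:2]-np.array(r[0])));c=np.array(r[0])
        print("tube",c.round(1),np.round(r[1],1),"axis",np.degrees(np.arctan2(a[1],a[0])).round(1),"cap",cap.round(1),"px",ce[i].round(),"zmax",np.nanpercentile(P[:,2],98).round(1))
E
python3 - <<'E'
from h import *
p,d,K,M=grab("wrist","w7");W=cloud(d,K,M)
s=bot.state();print(s["time_s"],s["tool_pos"],s["qpos"].round(2))
tubes(W,p)
E
```

```text
15.8 [458.32314598 297.79690925 299.6204639 ] [ 0.58  0.27  0.2   1.5  -0.    2.16]
tube [551.1 404.1] [80.9 25.3] axis 80.1 cap [553.8 433.4  23.2] px [411.  72.] zmax 25.0
tube [398.1 260.7] [81.2 23.9] axis 87.7 cap [400.2 290.9  23. ] px [276. 202.] zmax 25.1
```

View pics/w7.png

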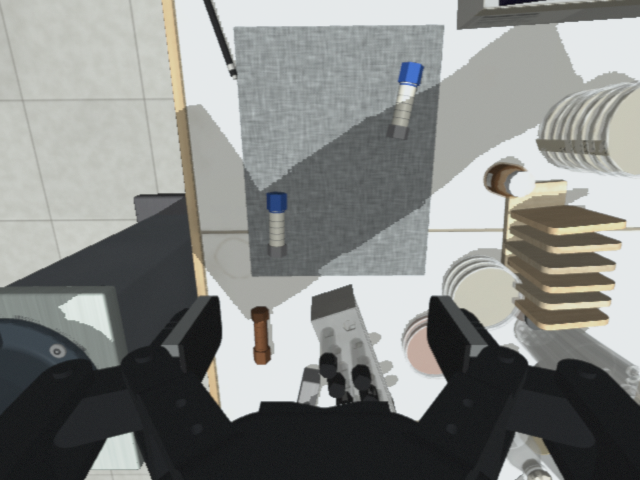

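```bash
python3 - <<'E'
from h import *
print(go([398.1,260.7,60],-2.3),go([398.1,260.7,5],-2.3))
E
```

```text
(array([-37.4, -59.6, 239.7]), array([-0.1,  0.1,  1.7])) (array([-37.4, -59.5, 294.7]), array([-0.1,  0.1,  1.7]))
```

Request:
{"method": "arm_command", "body": {"plan": [[[-20,-40,50],[0,0,2],0.5],[[-37,-60,100],[0,0,2],0.5],[[-37,-60,160],[0,0,2],0.5],[[-37,-60,210],[0,0,2],0.5],[[-37,-60,240],[0,0,2],0.5],[[-37,-60,240],[0,0,2],0.5]]}}

```text
time_s: 16.55
tool_pos: [396.9, 259.9, 58.9]
ee_rot: [[0.047, 0.999, -0.004], [0.999, -0.047, -0.002], [-0.003, -0.003, -1.0]]
ft_force: [0.3, -0.3, 0.2]
grip_width: 42.9
```

```bash
python3 - <<'E'
from h import *
p,d,K,M=grab("wrist","w8");W=cloud(d,K,M)
s=bot.state();print(s["time_s"],s["tool_pos"])
tubes(W,p)
print(go([398.1,260.7,5],-2.3))
E
```

```text
16.6 [397.96560324 260.89376006  60.35388778]
tube [398.  260.3] [81.6 25.5] axis 88.1 cap [399.  291.2  22.9] px [325. 215.] zmax 24.8
(array([-0.1,  0.2, 55.4]), array([-0.1,  0.1, -0.4]))
```

Request:
{"method": "arm_command", "body": {"plan": [[[0,0,25],[0,0,0],0.5],[[0,0,45],[0,0,0],0.5],[[0,0,55],[0,0,0],0.5],[[0,0,55],[0,0,0],0.5],[[0,0,55],[0,0,0],0.1],[[0,0,55],[0,0,0],0.1],[[0,0,55],[0,0,0],0.1],[[0,0,55],[0,0,0],0.1]], "force": 30}}

```text
time_s: 17.6
tool_pos: [398.8, 262.6, 6.3]
ee_rot: [[0.045, 0.999, 0.002], [0.999, -0.045, 0.001], [0.001, 0.001, -1.0]]
ft_force: [-0.3, -0.8, 7.1]
grip_width: 17.9
```

Request:
{"method": "arm_command", "body": {"plan": [[[0,0,-20],[0,0,0],0.1],[[0,0,-60],[0,0,0],0.1],[[0,0,-120],[0,0,0],0.1],[[0,0,-180],[0,0,0],0.1],[[0,0,-240],[0,0,0],0.1],[[0,0,-270],[0,0,0],0.1],[[0,0,-270],[0,0,0],0.1]]}}

```text
time_s: 18.48
tool_pos: [399.0, 262.9, 278.1]
ee_rot: [[0.045, 0.999, 0.004], [0.999, -0.045, 0.003], [0.003, 0.004, -1.0]]
ft_force: [-0.2, -0.0, -0.9]
grip_width: 18.0
```

```bash
python3 - <<'E'
from h import *
p,d,K,M=grab("wrist","w9")
s=bot.state();print(s["time_s"],s["tool_pos"],s["grip_width"],s["ft_force"])
print(go([566,-345.4,290],-6.8))
E
```

```text
18.525 [398.41316072 262.44021859 276.28656026] 17.840282459624802 [ 0.22359442 -0.37304024 -0.6674433 ]
(array([-599.8,  194.5,  -14.2]), array([ 0.1, -0.1,  4.2]))
```

View pics/w9.png

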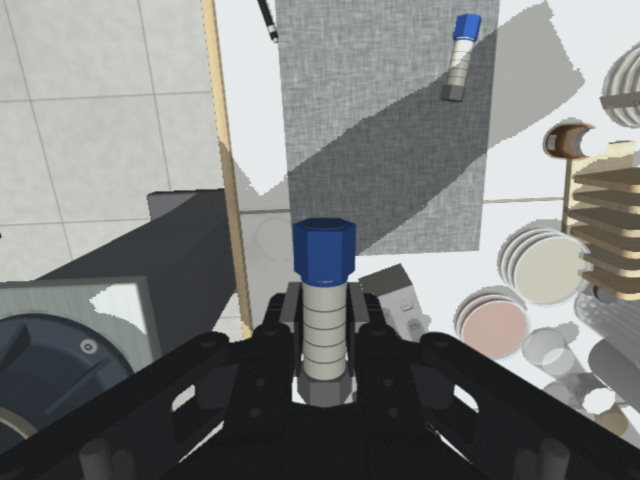

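Request:
{"method": "arm_command", "body": {"plan": [[[-60,20,-14],[0,0,4],0.1],[[-120,40,-14],[0,0,4],0.1],[[-180,60,-14],[0,0,4],0.1],[[-240,80,-14],[0,0,4],0.1],[[-300,100,-14],[0,0,4],0.1],[[-360,120,-14],[0,0,4],0.1],[[-420,140,-14],[0,0,4],0.1],[[-475,158,-14],[0,0,4],0.1]]}}

```text
time_s: 19.52
tool_pos: [533.9, -219.3, 287.8]
ee_rot: [[0.114, 0.993, -0.002], [0.993, -0.114, 0.001], [0.001, -0.002, -1.0]]
ft_force: [0.5, 0.9, 0.8]
grip_width: 17.7
```

Request:
{"method": "arm_command", "body": {"plan": [[[-55,16,0],[0,0,0],0.1],[[-95,30,0],[0,0,0],0.1],[[-118,36,0],[0,0,0],0.1],[[-123,36,0],[0,0,0],0.1],[[-123,36,0],[0,0,0],0.1]]}}

```text
time_s: 20.15
tool_pos: [555.5, -343.1, 288.3]
ee_rot: [[0.114, 0.993, -0.001], [0.993, -0.114, 0.001], [0.001, -0.002, -1.0]]
ft_force: [-0.3, -0.7, -0.8]
grip_width: 17.9
```

```bash
cat >> h.py <<'E'
def held():
    s=bot.state();p,d,K,M=grab("wrist");W=cloud(d,K,M);pt=(W-s["tool_pos"])@s["ee_rot"]
    hsv=cv2.cvtColor(p,cv2.COLOR_RGB2HSV);b=(cv2.inRange(hsv,(100,120,60),(130,255,255))>0)&(abs(pt[...,2])<40)
    Q=pt[b];print("cap in tool",np.percentile(Q,[2,50,98],axis=0).round(1))
    z=W[...,2];v,u=np.mgrid[:480,:640];m=(z>166)&(z<178)&(np.hypot(W[...,0]-566,W[...,1]+345)<75)&~((abs(pt[...,0])<50)&(abs(pt[...,2])<60))
    Q=W[m];print("rim",len(Q),cv2.minAreaRect(Q[:,:2].astype(np.float32)),np.percentile(Q[:,2],[50,95]))
    print("t",s["time_s"],s["tool_pos"])
    return p
E
python3 - <<'E'
from h import *
p=held();cv2.imwrite("pics/w10.png",p[:,:,::-1])
print(go([566,-343.5,175],-6.8),go([566,-343.5,168],-6.8))
E
```

```text
cap in tool [[ 15.5 -11.  -18.6]
 [ 28.3   0.4 -16.7]
 [ 37.9  11.9  -7.7]]
rim 1678 ((566.3195190429688, -342.8351745605469), (108.27051544189453, 61.228309631347656), 83.24159240722656) [170.66119593 172.73946448]
t 20.15 [ 555.54983647 -343.1496913   288.31184059]
(array([  0.3,  10.4, 113.8]), array([-0.1, -0. ,  0.3])) (array([  0.3,  10.4, 120.8]), array([-0.1, -0. ,  0.3]))
```

View pics/w10.png

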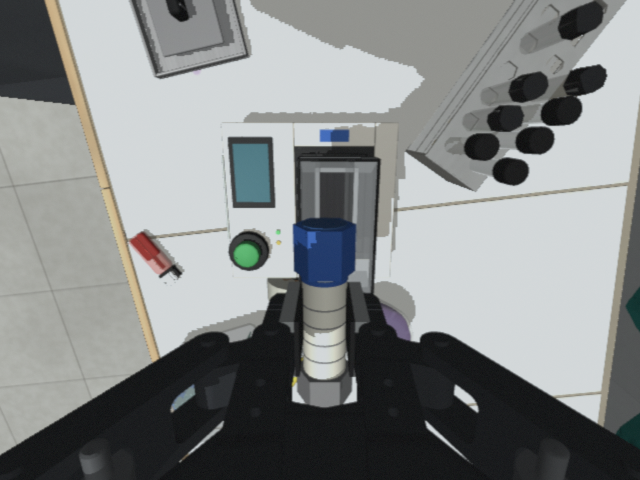

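Request:
{"method": "arm_command", "body": {"plan": [[[0,10,40],[0,0,0],0.1],[[0,10,80],[0,0,0],0.1],[[0,10,105],[0,0,0],0.1],[[0,10,116],[0,0,0],0.1],[[0,10,118],[0,0,0],0.1],[[0,10,118],[0,0,0],0.1],[[0,10,118],[0,0,0],0.35],[[0,10,118],[0,0,0],0.35]]}}

```text
time_s: 21.2
tool_pos: [566.1, -345.0, 171.9]
ee_rot: [[0.114, 0.993, 0.001], [0.993, -0.114, -0.0], [-0.0, 0.001, -1.0]]
ft_force: [0.5, 0.1, 0.2]
grip_width: 29.9
```

Request:
{"method": "arm_command", "body": {"plan": [[[0,0,0],[0,0,0],0.35],[[0,0,0],[0,0,0],0.35],[[0,0,-30],[0,0,0],0.4],[[0,0,-80],[0,0,0],0.6],[[0,0,-125],[0,0,0],0.8],[[0,0,-125],[0,0,0],1],[[0,0,-125],[0,0,0],1]]}}

```text
time_s: 22.08
tool_pos: [565.8, -344.8, 295.8]
ee_rot: [[0.114, 0.993, -0.0], [0.993, -0.114, 0.0], [0.0, -0.0, -1.0]]
ft_force: [-1.3, 0.8, -0.3]
grip_width: 85.6
```

```bash
cat >> h.py <<'E'
def shaft(name,x=566,y=-345.5):
    """crop of hopper region and heights of what lies in the shaft"""
    p,d,K,M=grab("wrist",name);W=cloud(d,K,M)
    t=np.radians(-6.7);D=W[...,:2]-[x,y];hx=D@[np.cos(t),np.sin(t)];hy=D@[-np.sin(t),np.cos(t)]
    for b in range(-45,50,10):
        m=(abs(hx)<6)&(abs(hy-b)<5);print(b,m.sum(),(np.nanpercentile(W[m][:,2],[10,50,90])-34).round(0) if m.sum()>3 else None)
    tr=proj([x,y,110],K,M).astype(int);c=p[max(tr[1]-100,0):tr[1]+100,max(tr[0]-100,0):tr[0]+100]
    cv2.imwrite(f"pics/{name}c.png",cv2.resize(c,(600,600),interpolation=3)[:,:,::-1]);return p,W
E
python3 - <<'E'
from h import *
shaft("w11");s=bot.state();print(s["time_s"],s["tool_pos"])
p,d,K,M=grab("top","t11");W=cloud(d,K,M)
for r in bot.outline_of("top","tube_1")[:6]:
    m=r["mask"];print("tube",round(r["score"],2),r["extent"],np.nanmedian(W[m],0).round(0))
E
```

```text
-45 566 [ 32.  94. 121.]
-35 94 [19. 21. 22.]
-25 100 [15. 19. 21.]
-15 93 [16. 18. 20.]
-5 98 [15. 18. 20.]
5 125 [ 16.  19. 335.]
15 4390 [337. 347. 353.]
25 97 [19. 21. 22.]
35 44 [19. 21. 22.]
45 103 [110. 118. 125.]
22.125 [ 565.61453269 -344.64484411  295.1532342 ]
tube 0.7 [226.3, 240.2, 18.7, 8.5] [547. 400.  22.]
tube 0.66 [124.4, 275.8, 18.9, 19.6] [372. 728.  20.]
```

View pics/w11c.png

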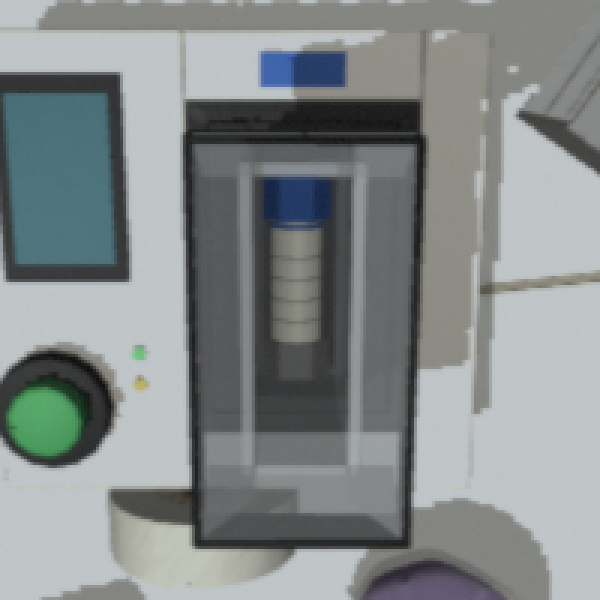

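```bash
python3 - <<'E'
from h import *
print(go([551.1,380,290],-10), go([551.1,404.1,60],-10))
E
```

```text
(array([718.2, -97. ,   5.9]), array([-0.1, -0.1,  3.4])) (array([741.9, -99.3, 235.9]), array([-0.1, -0.1,  3.4]))
```

Request:
{"method": "arm_command", "body": {"plan": [[[60,-8,0],[0,0,3],0.8],[[120,-16,0],[0,0,3],0.5],[[180,-24,0],[0,0,3],0.5],[[240,-32,0],[0,0,3],0.5],[[300,-40,0],[0,0,3],0.5],[[360,-48,0],[0,0,3],0.5],[[420,-56,0],[0,0,3],0.5],[[480,-64,0],[0,0,3],0.5]]}}

```text
time_s: 23.22
tool_pos: [556.4, 141.2, 295.5]
ee_rot: [[0.166, 0.986, -0.001], [0.986, -0.166, -0.0], [-0.0, -0.001, -1.0]]
ft_force: [1.3, 0.1, 0.5]
grip_width: 42.6
```

Request:
{"method": "arm_command", "body": {"plan": [[[60,-4,40],[0,0,0],0.5],[[120,-8,70],[0,0,0],0.5],[[180,-12,100],[0,0,0],0.5],[[220,-14,130],[0,0,0],0.5],[[240,-15,150],[0,0,0],0.5],[[250,-15,160],[0,0,0],0.5],[[250,-15,160],[0,0,0],0.5]]}}

```text
time_s: 24.1
tool_pos: [583.4, 388.0, 135.4]
ee_rot: [[0.166, 0.986, -0.002], [0.986, -0.166, -0.001], [-0.001, -0.001, -1.0]]
ft_force: [-0.2, -0.2, -0.1]
grip_width: 42.6
```

```bash
python3 - <<'E'
from h import *
p,d,K,M=grab("wrist","w12");W=cloud(d,K,M)
s=bot.state();print(s["time_s"],s["tool_pos"],s["qpos"].round(2))
tubes(W,p)
print(go([551.1,404.1,40],-10),go([551.1,404.1,7],-10))
E
```

```text
24.15 [583.86757578 387.57173259 136.6338034 ] [ 0.59  0.58  0.29  1.28 -0.    2.32]
tube [551.  403.8] [81.1 25.6] axis 79.9 cap [557.3 433.2  23. ] px [278. 179.] zmax 24.9
(array([ 10.9, -35. ,  96.6]), array([-0. ,  0. ,  0.4])) (array([ 10.9, -35. , 129.6]), array([-0. ,  0. ,  0.4]))
```

Request:
{"method": "arm_command", "body": {"plan": [[[11,-35,30],[0,0,0],0.5],[[11,-35,80],[0,0,0],0.5],[[11,-35,115],[0,0,0],0.5],[[11,-35,129],[0,0,0],0.5],[[11,-35,129],[0,0,0],0.5],[[11,-35,129],[0,0,0],0.1],[[11,-35,129],[0,0,0],0.1],[[11,-35,129],[0,0,0],0.1]]}}

```text
time_s: 25.15
tool_pos: [552.3, 405.6, 9.5]
ee_rot: [[0.166, 0.986, 0.003], [0.986, -0.166, 0.002], [0.002, 0.003, -1.0]]
ft_force: [-0.1, -1.5, 6.6]
grip_width: 17.7
```

Request:
{"method": "arm_command", "body": {"plan": [[[0,0,0],[0,0,0],0.1],[[0,0,-20],[0,0,0],0.1],[[0,0,-60],[0,0,0],0.1],[[0,0,-120],[0,0,0],0.1],[[0,0,-180],[0,0,0],0.1],[[0,0,-240],[0,0,0],0.1],[[0,0,-280],[0,0,0],0.1],[[0,0,-280],[0,0,0],0.1]]}}

```text
time_s: 26.15
tool_pos: [552.1, 405.9, 292.2]
ee_rot: [[0.166, 0.986, 0.006], [0.986, -0.166, 0.005], [0.006, 0.005, -1.0]]
ft_force: [0.2, 0.9, -0.9]
grip_width: 17.7
```

```bash
python3 - <<'E'
from h import *
held();print(bot.state()["grip_width"],go([566,-343.6,290],-6.8))
E
```

```text
cap in tool [[ 15.8 -11.2 -15.4]
 [ 28.9   0.4 -13.4]
 [ 38.6  12.1  -3.7]]Traceback (most recent call last):
  File "<stdin>", line 2, in <module>
  File "h.py", line 51, in held
    Q=W[m];print("rim",len(Q),cv2.minAreaRect(Q[:,:2].astype(np.float32)),np.percentile(Q[:,2],[50,95]))
                                                                          ~~~~~~~~~~~~~^^^^^^^^^^^^^^^^
    return _quantile_unchecked(
        a, q, axis, out, overwrite_input, method, keepdims, weights)
    return _ureduce(a,
                    func=_quantile_ureduce_func,
    ...<5 lines>...
                    overwrite_input=overwrite_input,
                    method=method)
    r = func(a, **kwargs)
    result = _quantile(arr,
                       quantiles=q,
    ...<2 lines>...
                       out=out,
                       weights=wgt)
    slices_having_nans = np.isnan(arr[-1, ...])
                                  ~~~^^^^^^^^^
IndexError: index -1 is out of bounds for axis 0 with size 0
```

```bash
python3 - <<'E'
from h import *
s=bot.state();print(s["tool_pos"],go([566,-343.8,290],-6.8))
E
```

```text
[551.65367156 405.4529895  289.54149654] (array([-736.5,  138.5,   -2.3]), array([ 0.2, -0.2, -2.8]))
```

Request:
{"method": "arm_command", "body": {"plan": [[[-60,11,0],[0,0,-3],0.1],[[-120,22,0],[0,0,-3],0.1],[[-180,34,0],[0,0,-3],0.1],[[-240,45,0],[0,0,-3],0.1],[[-300,56,0],[0,0,-3],0.1],[[-360,68,0],[0,0,-3],0.1],[[-420,79,0],[0,0,-3],0.1],[[-480,90,0],[0,0,-3],0.1]]}}

```text
time_s: 27.2
tool_pos: [559.3, -85.1, 286.2]
ee_rot: [[0.114, 0.993, -0.002], [0.993, -0.114, 0.0], [0.0, -0.002, -1.0]]
ft_force: [1.1, -0.2, -0.8]
grip_width: 17.3
```

```bash
python3 - <<'E'
from h import *
s=bot.state();print(s["tool_pos"],go([566,-343.8,290],-6.8))
E
```

```text
[559.31950281 -85.07017969 286.17216033] (array([-256.3,   36.1,   -3.9]), array([-0.1, -0. ,  0.3]))
```

Request:
{"method": "arm_command", "body": {"plan": [[[-60,10,0],[0,0,0],0.1],[[-120,18,0],[0,0,0],0.1],[[-180,26,0],[0,0,0],0.1],[[-230,34,0],[0,0,0],0.1],[[-256,36,0],[0,0,0],0.1],[[-256,36,0],[0,0,0],0.1]]}}

```text
time_s: 27.95
tool_pos: [565.9, -343.4, 285.1]
ee_rot: [[0.117, 0.993, -0.003], [0.993, -0.117, 0.001], [0.001, -0.003, -1.0]]
ft_force: [-0.6, 0.8, -0.3]
grip_width: 17.8
```

```bash
python3 - <<'E'
from h import *
p=held();print(go([566,-343.8,172],-6.8))
E
```

```text
cap in tool [[ 15.8 -11.2 -15.4]
 [ 28.5   0.4 -13.5]
 [ 38.1  12.1  -4.3]]
rim 2022 ((566.8724975585938, -339.1908264160156), (100.50468444824219, 60.93061828613281), 83.13668060302734) [170.51866567 172.79526112]
t 27.95 [ 565.86053617 -343.38675394  285.1496357 ]
(array([ -1.9,   0.4, 113.6]), array([-0.1, -0.1,  0.2]))
```

Request:
{"method": "arm_command", "body": {"plan": [[[0,0,40],[0,0,0],0.1],[[0,0,80],[0,0,0],0.1],[[0,0,103],[0,0,0],0.1],[[0,0,112],[0,0,0],0.1],[[0,0,114],[0,0,0],0.1],[[0,0,114],[0,0,0],0.1],[[0,0,114],[0,0,0],0.35],[[0,0,114],[0,0,0],0.35]]}}

```text
time_s: 29.0
tool_pos: [567.0, -341.9, 173.9]
ee_rot: [[0.114, 0.993, 0.001], [0.993, -0.114, -0.0], [-0.0, 0.001, -1.0]]
ft_force: [-0.3, -0.3, -1.0]
grip_width: 30.1
```

Request:
{"method": "arm_command", "body": {"plan": [[[0,0,0],[0,0,0],0.35],[[0,0,0],[0,0,0],0.35],[[0,0,-30],[0,0,0],0.4],[[0,0,-80],[0,0,0],0.6],[[0,0,-125],[0,0,0],0.8],[[0,0,-125],[0,0,0],1],[[0,0,-125],[0,0,0],1]]}}

```text
time_s: 29.88
tool_pos: [566.7, -341.7, 297.8]
ee_rot: [[0.114, 0.993, -0.0], [0.993, -0.114, 0.0], [0.0, -0.0, -1.0]]
ft_force: [0.6, -0.2, -1.0]
grip_width: 85.2
```

```bash
python3 - <<'E'
from h import *
shaft("w13");s=bot.state();print(s["time_s"],s["tool_pos"])
print(go([430.5,-20,250],-12))
E
```

```text
-45 503 [ 45.  95. 120.]
-35 75 [42. 43. 44.]
-25 104 [40. 43. 44.]
-15 106 [39. 41. 42.]
-5 114 [39. 41. 42.]
5 110 [39. 41. 42.]
15 4443 [339. 349. 355.]
25 116 [41. 42. 44.]
35 60 [42. 43. 44.]
45 105 [109. 118. 125.]
29.925 [ 566.44258766 -341.52493294  297.12747876]
(array([ 303.9, -171.7,   47.6]), array([-0.1, -0. ,  5.4]))
```

View pics/w13c.png

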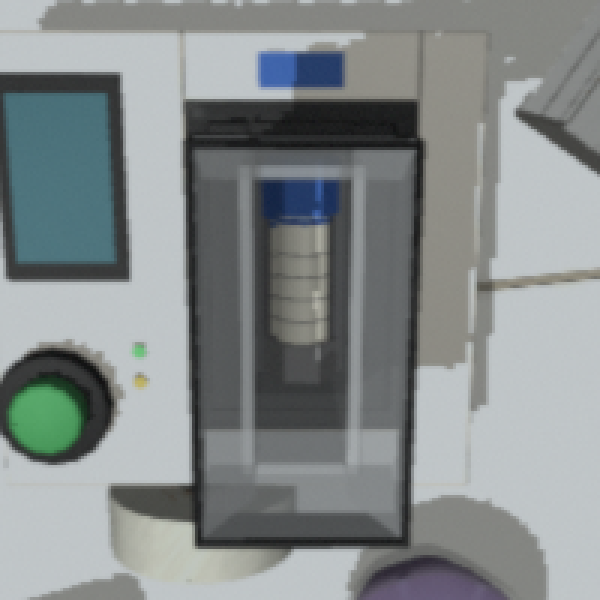

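```bash
python3 - <<'E'
from h import *
W=cloud(*grab("wrist")[1:]);v,u=np.mgrid[:480,:640]
Q=W[(W[...,2]>169)&(W[...,2]<180)&(u<440)&(u>200)&(v<300)];print(cv2.minAreaRect(Q[:,:2].astype(np.float32)),np.percentile(Q[:,2],[5,50,95]))
print(go([430.5,0,220],78))
E
```

```text
((566.6617431640625, -345.8023376464844), (112.85568237304688, 61.0762825012207), 83.25347137451172) [169.31357587 171.26948889 172.91423394]
(array([ 323.6, -173.8,   77.6]), array([ -0.1,  -0.1, -84.6]))
```

Request:
{"method": "arm_command", "body": {"plan": [[[45,-20,0],[0,0,-10],1],[[90,-45,0],[0,0,-20],0.6],[[135,-70,0],[0,0,-30],0.5],[[180,-95,20],[0,0,-40],0.5],[[225,-120,40],[0,0,-50],0.5],[[270,-145,60],[0,0,-60],0.5],[[310,-166,77],[0,0,-70],0.5],[[324,-174,77],[0,0,-80],0.5]]}}

```text
time_s: 30.98
tool_pos: [428.2, 1.9, 219.3]
ee_rot: [[-0.961, 0.277, -0.004], [0.277, 0.961, 0.0], [0.004, -0.001, -1.0]]
ft_force: [0.6, 0.4, -0.3]
grip_width: 42.7
```

```bash
cat >> h.py <<'E'
def knob(name=None):
    s=bot.state();p,d,K,M=grab("wrist",name);W=cloud(d,K,M)
    for r in bot.outline_of("wrist","follower")[:1]:
        P=W[r["mask"]];P=P[np.hypot(P[:,0]-430,P[:,1])<70];print(r["score"],r["extent"])
        Q=P[(P[:,2]>75)&(P[:,2]<105)];print("knob",len(Q),cv2.minEnclosingCircle(Q[:,:2].astype(np.float32)),np.percentile(Q[:,2],[50,95]))
        Q=P[(P[:,2]>26)&(P[:,2]<38)];print("bar",len(Q),cv2.minAreaRect(Q[:,:2].astype(np.float32)),np.median(Q[:,2]))
    print(s["time_s"],s["tool_pos"],s["qpos"].round(2))
E
python3 - <<'E'
from h import *
knob("w14");print(go([430.5,0,76],78))
E
```

```text
0.67 [283.8, 194.2, 81.8, 44.0]
knob 362 ((428.74493408203125, 0.5361581444740295), 8.035975456237793) [93.37938118 94.74138958]
bar 1750 ((429.7265319824219, 0.44632720947265625), (76.10909271240234, 25.176380157470703), 78.16973876953125) 30.817774393634352
30.975 [428.19795233   1.88465885 219.34110866] [ 0.    0.08 -0.24  1.26  0.    0.29]
(array([ -1.8,  -0.9, 144.4]), array([-0. , -0.1, -4.3]))
```

Request:
{"method": "arm_command", "body": {"plan": [[[-2,-1,40],[0,0,-4],0.5],[[-2,-1,90],[0,0,-4],0.5],[[-2,-1,130],[0,0,-4],0.5],[[-2,-1,143],[0,0,-4],0.5],[[-2,-1,143],[0,0,-4],0.5],[[-2,-1,143],[0,0,-4],0.1],[[-2,-1,143],[0,0,-4],0.1],[[-2,-1,143],[0,0,-4],0.1]], "force": 60}}

```text
time_s: 32.08
tool_pos: [433.8, -1.2, 79.7]
ee_rot: [[-0.976, 0.217, 0.003], [0.217, 0.976, 0.001], [-0.003, 0.001, -1.0]]
ft_force: [0.9, 1.8, 7.6]
grip_width: 13.2
```

Request:
{"method": "arm_command", "body": {"plan": [[[0,0,0],[0,0,0],0],[[0,0,0],[0,0,0],0],[[0,0,-20],[0,0,0],0],[[0,0,-60],[0,0,0],0],[[0,0,-120],[0,0,0],0],[[0,0,-180],[0,0,0],0],[[0,0,-200],[0,0,0],0],[[0,0,-200],[0,0,0],0]]}}

```text
time_s: 33.08
tool_pos: [433.1, -1.5, 279.7]
ee_rot: [[-0.976, 0.217, 0.003], [0.217, 0.976, -0.0], [-0.003, 0.001, -1.0]]
ft_force: [0.0, 0.2, -4.3]
grip_width: 13.2
```

```bash
cat >> h.py <<'E'
def bar(name=None):
    s=bot.state();p,d,K,M=grab("wrist",name);W=cloud(d,K,M);pt=(W-s["tool_pos"])@s["ee_rot"]
    m=(pt[...,2]>30)&(pt[...,2]<52)&(abs(pt[...,0])<35)&(abs(pt[...,1])<60)
    Q=pt[m];h=np.median(Q[:,2]);Q=Q[abs(Q[:,2]-h)<2];print("bar top in tool z",h,len(Q),cv2.minAreaRect(Q[:,:2].astype(np.float32)),np.percentile(Q,[1,99],axis=0).round(1))
    A=np.c_[Q[:,:2],np.ones(len(Q))];print("tilt",np.linalg.lstsq(A,Q[:,2],rcond=None)[0])
    print(s["time_s"],s["tool_pos"],s["grip_width"],s["ft_force"]);return p
E
python3 - <<'E'
from h import *
bar("w15");print(go([566.3,-345.7,280],83.2))
E
```

```text
bar top in tool z 48.820545691092526 4783 ((4.365484237670898, 0.6140899658203125), (75.90400695800781, 25.228893280029297), 89.56912994384766) [[ -7.6 -36.3  47.4]
 [ 16.5  37.4  50.6]]
tilt [ 7.02489648e-03 -3.38808096e-03  4.88335851e+01]
33.075 [433.08185981  -1.49466451 279.67723635] 13.224171527505295 [ 0.02861577  0.15348512 -4.27280541]
(array([-205.6, -306.8,   -1.7]), array([ 0. ,  0. , -5.8]))
```

```bash
python3 - <<'E'
from h import *
print(go([570.5,-346.9,285],82.7))
E
```

```text
(array([-209.9, -307.1,   -6.7]), array([ 0. ,  0. , -5.3]))
```

Request:
{"method": "arm_command", "body": {"plan": [[[-30,-40,-6],[0,0,-2],0],[[-60,-85,-6],[0,0,-4],0],[[-92,-132,-6],[0,0,-5],0],[[-124,-180,-6],[0,0,-5],0],[[-156,-227,-6],[0,0,-5],0],[[-185,-270,-6],[0,0,-5],0],[[-205,-300,-6],[0,0,-5],0],[[-210,-307,-6],[0,0,-5],0]]}}

```text
time_s: 34.12
tool_pos: [570.5, -348.6, 280.7]
ee_rot: [[-0.991, 0.133, -0.004], [0.133, 0.991, 0.002], [0.004, 0.002, -1.0]]
ft_force: [-0.3, 1.5, -4.3]
grip_width: 12.9
```

```bash
cat >> h.py <<'E'
def rimbar(name=None):
    s=bot.state();p,d,K,M=grab("wrist",name);W=cloud(d,K,M);pt=(W-s["tool_pos"])@s["ee_rot"];np.save("pics/wl.npy",W)
    m=(pt[...,2]>30)&(pt[...,2]<60)&(abs(pt[...,0])<35)&(abs(pt[...,1])<60)&(W[...,2]>180)
    Q=pt[m];h=np.median(Q[:,2]);m&=abs(pt[...,2]-h)<2.5;Q=W[m];r=cv2.minAreaRect(Q[:,:2].astype(np.float32));print("bar",h,r)
    m=(W[...,2]>167)&(W[...,2]<178)&(abs(W[...,0]-566)<50)&(abs(W[...,1]+345.5)<75)
    Q=W[m];t=np.radians(-6.8);D=Q[:,:2]-[566,-345.7];hx=D@[np.cos(t),np.sin(t)];hy=D@[-np.sin(t),np.cos(t)]
    print("rim",len(Q),cv2.minAreaRect(Q[:,:2].astype(np.float32)),"hx",np.percentile(hx,[.5,99.5]).round(1),"hy",np.percentile(hy,[.5,99.5]).round(1))
    print(s["time_s"],s["tool_pos"],s["ft_force"])
E
python3 - <<'E'
from h import *
rimbar("w16")
E
```

```text
bar 48.987214161681955 ((565.7801513671875, -347.4463806152344), (75.95817565917969, 25.364137649536133), 82.72268676757812)
rim 1743 ((565.8939208984375, -345.6843566894531), (113.15611267089844, 61.31925964355469), 82.86275482177734) hx [-30.7  30.1] hy [-56.2  56.3]
34.125 [ 570.45173492 -348.58829477  280.70820623] [-0.30312819  1.53763145 -4.30314842]
```

Request:
{"method": "arm_command", "body": {"plan": [[[0,1.7,10],[0,0,0],0],[[0,1.7,22],[0,0,0],0],[[0,1.7,34],[0,0,0],0],[[0,1.7,44],[0,0,0],0],[[0,1.7,50],[0,0,0],0],[[0,1.7,56],[0,0,0],0],[[0,1.7,60],[0,0,0],0],[[0,1.7,64],[0,0,0],0]]}}

```text
time_s: 35.17
tool_pos: [571.0, -345.2, 220.2]
ee_rot: [[-0.991, 0.132, 0.0], [0.132, 0.991, -0.0], [-0.0, -0.0, -1.0]]
ft_force: [0.3, -0.3, -3.9]
grip_width: 13.0
```

Request:
{"method": "arm_command", "body": {"plan": [[[0,0,5],[0,0,0],0],[[0,0,10],[0,0,0],0],[[0,0,15],[0,0,0],0],[[0,0,20],[0,0,0],0],[[0,0,26],[0,0,0],0],[[0,0,32],[0,0,0],0],[[0,0,38],[0,0,0],0],[[0,0,43],[0,0,0],0]]}}

```text
time_s: 36.17
tool_pos: [570.9, -345.0, 176.8]
ee_rot: [[-0.991, 0.131, -0.0], [0.131, 0.991, 0.0], [0.0, 0.0, -1.0]]
ft_force: [0.0, 0.4, -3.4]
grip_width: 13.3
```

Request:
{"method": "arm_command", "body": {"plan": [[[0,0,4],[0,0,0],0],[[0,0,8],[0,0,0],0],[[0,0,11],[0,0,0],0],[[0,0,13],[0,0,0],0],[[0,0,15],[0,0,0],0],[[0,0,16],[0,0,0],0],[[0,0,16],[0,0,0],0]]}}

```text
time_s: 37.05
tool_pos: [570.9, -345.1, 161.2]
ee_rot: [[-0.991, 0.132, -0.0], [0.132, 0.991, 0.0], [0.0, 0.0, -1.0]]
ft_force: [-0.5, -0.5, -4.3]
grip_width: 13.3
```

Request:
{"method": "arm_command", "body": {"plan": [[[0,0,1],[0,0,0],0],[[0,0,2],[0,0,0],0],[[0,0,3],[0,0,0],0],[[0,0,3],[0,0,0],0]]}}

```text
time_s: 37.55
tool_pos: [570.9, -345.1, 158.2]
ee_rot: [[-0.991, 0.132, -0.0], [0.132, 0.991, 0.0], [0.0, 0.0, -1.0]]
ft_force: [-0.8, 0.4, -3.8]
grip_width: 13.6
```

Request:
{"method": "arm_command", "body": {"plan": [[[0,0,1],[0,0,0],0],[[0,0,2],[0,0,0],0],[[0,0,2],[0,0,0],0]]}}

```text
time_s: 37.92
tool_pos: [571.6, -345.2, 157.7]
ee_rot: [[-0.991, 0.131, 0.002], [0.131, 0.991, -0.001], [-0.002, -0.001, -1.0]]
ft_force: [-0.6, 2.0, 5.2]
grip_width: 13.3
```

Request:
{"method": "arm_command", "body": {"plan": [[[0,0,-1],[0,0,0],0.3],[[0,0,-1],[0,0,0],0.4],[[0,0,-1],[0,0,0],0.4],[[0,0,-12],[0,0,0],0.4],[[0,0,-40],[0,0,0],0.4],[[0,0,-90],[0,0,0],0.4],[[0,0,-130],[0,0,0],0.4],[[0,0,-130],[0,0,0],0.4]]}}

```text
time_s: 38.92
tool_pos: [572.1, -345.8, 290.7]
ee_rot: [[-0.991, 0.132, 0.006], [0.132, 0.991, -0.003], [-0.006, -0.003, -1.0]]
ft_force: [0.2, 0.7, -0.6]
grip_width: 34.3
```

```bash
python3 - <<'E'
from h import *
s=bot.state();p,d,K,M=grab("wrist","w17");W=cloud(d,K,M);print(s["time_s"],s["tool_pos"],s["grip_width"],s["ft_force"])
t=np.radians(-6.8);D=W[...,:2]-[566,-345.7];hx=D@[np.cos(t),np.sin(t)];hy=D@[-np.sin(t),np.cos(t)];z=W[...,2]
m=(abs(hx)<13)&(abs(hy)<14)&(z>150)&(z<190);Q=W[m];print("knob",len(Q),cv2.minEnclosingCircle(Q[:,:2].astype(np.float32)),np.percentile(Q[:,2],[50,95]))
m=(abs(hx)<14)&(abs(hy)<43)&(z>95)&(z<125);Q=W[m];print("bar",len(Q),cv2.minAreaRect(Q[:,:2].astype(np.float32)),np.percentile(Q[:,2],[5,50,95]))
A=np.c_[Q[:,:2]-Q[:,:2].mean(0),np.ones(len(Q))];print("tilt",np.linalg.lstsq(A,Q[:,2],rcond=None)[0])
m=(z>168)&(z<178)&(abs(hx)<50)&(abs(hy)<70);m&=(abs(hx)>20)|(abs(hy)>40);Q=W[m];print("rim",cv2.minAreaRect(Q[:,:2].astype(np.float32)),np.percentile(Q[:,2],[50,95]))
v,u=np.mgrid[:480,:640]
r=bot.outline_of("wrist","start_top")[:1]
for x in r: P=W[x["mask"]];P=P[P[:,2]>65];print("btn",x["score"],x["extent"],np.nanmedian(P,0),cv2.minEnclosingCircle(P[P[:,2]>77][:,:2].astype(np.float32)))
cv2.imwrite("pics/w17c.png",p[:,:,::-1])
E
```

```text
38.925 [ 572.06010175 -345.79921571  290.67814342] 34.321204687783265 [ 0.23441553  0.69097552 -0.55001717]
knob 424 ((566.3209838867188, -343.9329528808594), 8.292281150817871) [171.34596395 172.75510615]
bar 2015 ((568.1178588867188, -345.81378173828125), (85.77688598632812, 23.98024559020996), 82.26969146728516) [106.96887152 108.9864999  121.40366166]
tilt [ 1.74787443e-01 -2.66040345e-02  1.10270756e+02]
rim ((566.0206298828125, -345.6591796875), (112.86578369140625, 61.38813400268555), 82.98640441894531) [170.98610098 172.83085585]
btn 0.76 [255.1, 88.8, 29.7, 30.9] [ 467.80837474 -383.90225543   80.67595476] ((467.1092529296875, -384.61053466796875), 13.99410629272461)
```

View pics/w17c.png

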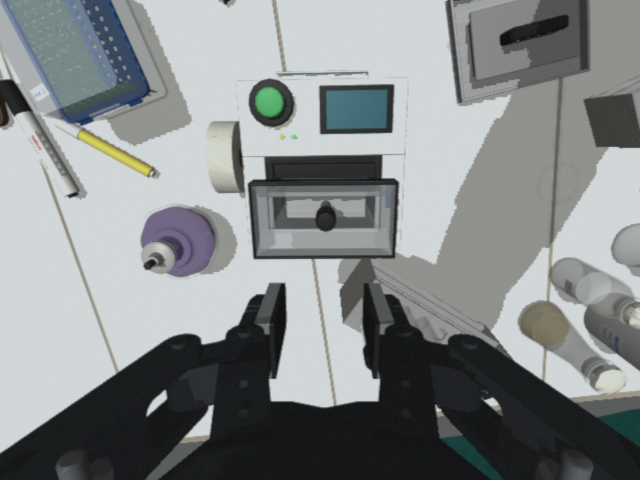

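```bash
python3 - <<'E'
from h import *
print(go([467.3,-384.2,100],83))
E
```

```text
(array([ 97.9, -52.3, 186.6]), array([-0. ,  0. , -0.6]))
```

Request:
{"method": "arm_command", "body": {"plan": [[[50,-26,0],[0,0,0],0],[[98,-52,0],[0,0,0],0],[[98,-52,50],[0,0,0],0],[[98,-52,105],[0,0,0],0],[[98,-52,155],[0,0,0],0],[[98,-52,185],[0,0,0],0],[[98,-52,190],[0,0,0],0],[[98,-52,190],[0,0,0],0]]}}

```text
time_s: 40.02
tool_pos: [466.9, -383.7, 96.4]
ee_rot: [[-0.991, 0.131, -0.0], [0.131, 0.991, 0.0], [0.0, 0.0, -1.0]]
ft_force: [0.8, 0.1, -0.2]
grip_width: 0.2
```

```bash
python3 - <<'E'
from h import *
s=bot.state();print(s["tool_pos"],s["grip_width"],s["ft_force"],go([467.3,-384.2,76],83))
E
```

```text
[ 466.92136933 -383.66983463   96.43790589] 0.185624089692909 [ 0.8003792   0.11303988 -0.2324391 ] (array([-0.5, -0.5, 20.4]), array([ 0. , -0. , -0.6]))
```

Request:
{"method": "arm_command", "body": {"plan": [[[0,0,8],[0,0,0],0],[[0,0,13],[0,0,0],0],[[0,0,16],[0,0,0],0],[[0,0,18],[0,0,0],0],[[0,0,20],[0,0,0],0],[[0,0,20],[0,0,0],0]]}}

```text
time_s: 40.78
tool_pos: [467.1, -383.8, 76.5]
ee_rot: [[-0.991, 0.132, 0.0], [0.132, 0.991, -0.0], [-0.0, -0.0, -1.0]]
ft_force: [-0.0, -0.6, 3.4]
grip_width: 0.3
```

Request:
{"method": "arm_command", "body": {"plan": [[[0,0,1],[0,0,0],0],[[0,0,2],[0,0,0],0],[[0,0,2],[0,0,0],0]]}}

```text
time_s: 41.15
tool_pos: [467.2, -383.9, 75.9]
ee_rot: [[-0.991, 0.132, 0.001], [0.132, 0.991, -0.001], [-0.001, -0.001, -1.0]]
ft_force: [-3.2, 2.8, 16.9]
grip_width: 0.3
```

Full stop reached (17 N). Now I retreat.

Request:
{"method": "arm_command", "body": {"plan": [[[0,0,-10],[0,0,0],0],[[0,0,-40],[0,0,0],0],[[0,0,-100],[0,0,0],0],[[0,0,-160],[0,0,0],0],[[0,0,-200],[0,0,0],0],[[0,0,-215],[0,0,0],0],[[0,0,-215],[0,0,0],0]]}}

```text
time_s: 42.02
tool_pos: [467.3, -384.0, 290.2]
ee_rot: [[-0.991, 0.132, 0.001], [0.132, 0.991, -0.001], [-0.002, -0.001, -1.0]]
ft_force: [1.2, 0.4, -0.1]
grip_width: -0.1
```

```bash
python3 - <<'E'
from h import *
s=bot.state();p,d,K,M=grab("wrist","w18");W=cloud(d,K,M);print(s["time_s"],s["tool_pos"],s["ft_force"])
t=np.radians(-6.8);D=W[...,:2]-[566,-345.7];hx=D@[np.cos(t),np.sin(t)];hy=D@[-np.sin(t),np.cos(t)];z=W[...,2]
m=(abs(hx)<13)&(abs(hy)<14)&(z>150)&(z<190);Q=W[m];print("knob",len(Q),cv2.minEnclosingCircle(Q[:,:2].astype(np.float32)),np.percentile(Q[:,2],[50,95]))
m=(z>168)&(z<178)&(abs(hx)<50)&(abs(hy)<70);m&=(abs(hx)>20)|(abs(hy)>40);Q=W[m];print("rim",cv2.minAreaRect(Q[:,:2].astype(np.float32)),np.percentile(Q[:,2],[50,95]))
for n in ("wrist","top"):
    if n=="top": p,d,K,M=grab("top","t18");W=cloud(d,K,M)
    for q in ("start_top","dust_plug","tube_1","spirit_lamp"):
        for r in bot.outline_of(n,q)[:3]: print(n,q,round(r["score"],2),r["extent"],np.nanmedian(W[r["mask"]],0).round(1))
E
```

```text
42.025 [ 467.28420393 -384.03321016  290.22831751] [ 1.20378637  0.36326975 -0.07440732]
knob 426 ((565.7315673828125, -344.0732116699219), 8.356836318969727) [168.59727033 172.41324396]
rim ((558.6873168945312, -327.2938537597656), (78.7569351196289, 44.0645866394043), 82.9205322265625) [171.45914608 172.99941358]
wrist start_top 0.66 [309.8, 193.3, 27.7, 25.6] [ 465.9 -384.5   80.6]
wrist dust_plug 0.96 [498.5, 93.2, 108.0, 82.7] [ 429.6 -123.7   26. ]
wrist spirit_lamp 0.83 [192.8, 282.4, 74.4, 65.2] [ 583.7 -512.6   57.1]
wrist spirit_lamp 0.45 [358.7, 306.1, 56.2, 33.6] [ 563.8 -343.6  151.8]
top tube_1 0.59 [127.1, 276.8, 16.6, 16.7] [376.4 727.8  19.5]
```

```bash
python3 -c "
from workcell import bot
print(bot.hand_in())"
```

```text
the job is handed in; nothing more can be done
None
```

I carried out every step and handed the job in at about 42 s of robot time. The hand-in gives no verdict, so I can only report what my own checks showed.

**What I did:** I laid the dust plug in the tray and seated the hopper in the socket. I dropped both blue-capped tubes lengthwise into the mouth; only two were there. I let the follower weight down by its knob until I felt contact, let go, pressed the start button to its stop and backed off. I left the brown and pink look-alikes alone.

**Last checks:**
- **Hopper:** the rim was centred within about 1 mm of the socket. Its top was at about 173 mm, which matches fully home.
- **Tubes:** before the follower went in, the top tube's cap and foot ends both read about 43 mm above the socket floor, so it lay level. Both caps were towards the blue mark. The last overhead check found no blue-capped tube left on the mat; its one hit was the pink look-alike.
- **Follower:** the knob was centred within about 2 mm, with its top at about 172.5 mm, which fits it resting on two tubes.
- **Button:** it reached its stop at 17 N and sprang back to its rest height.
- **Plug and lamp:** the plug was in the tray, and the lamp's position read the same as at the start, to within measurement error.

**Not confirmed or off:**
- I never singled out the flask or measured it. No move went near the glassware behind the hopper.
- The knob was gripped about 4 mm off-centre, and I corrected for that before lowering the follower.
- In the last pictures the gripper hid part of the hopper, so the full rim measurement is from just before the button press.
- My measurement of the bar's tilt after release picked up the hopper walls, so only the knob's position and height show that it stands upright.

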